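# Load the counter index table with jars

## Task

Turn the index table's lock knob until it clicks open, then load the jars standing on the counter one by one, the tallest first and the shortest last: stand each upright in the empty pocket at the loading mark (the white arrow), let go, and push the table by one of its posts one detent on, counter-clockwise seen from above, after every jar, the last one too. Finally turn the knob back until it clicks locked, with every jar standing in its pocket, and leave the carton, the tub and the brush where they are.

Things in the scene. Friction and masses are not known exactly. Their poses are not given: they have to be found in the camera images.
- base: dark steel plinth of the index table, fixed to the counter; origin on the counter under the table's axis. A disc of 320 mm diameter turns on it, its top 40 mm above the counter. The base's own -x axis points to the loading mark, a white arrow on a 60 mm wide tab that reaches 222 mm from the axis, 32 mm high; the lock stands on its -y side. It may stand turned by up to about 20 degrees.
- turntable (a joint): angle of the disc about the vertical, rad, 0 at the start, growing counter-clockwise seen from above. Detents (sprung rest positions) every quarter turn (0, 1.571, 3.142, ..); about 0.5 N m (4 N at a post) at most to leave one; past half way the disc drops into the next by itself. While the lock is shut it can move only a few degrees
- load (a point): centre of the pocket floor at the loading mark, 85 mm from the axis towards the arrow (fixed to the base, does not turn), 40 mm above the counter. The disc has four pockets, 90 degrees apart: black rings 76 mm wide inside and 84 mm outside, standing 30 mm above the disc's top, which is their floor; in every detent one of them lies here
- next1 (a point): centre of the pocket floor one detent on, counter-clockwise from the loading mark, beside the lock (fixed to the base)
- next2 (a point): the same, two detents on from the loading mark, opposite it (fixed to the base)
- next3 (a point): the same, three detents on from the loading mark (fixed to the base)
- lock (a joint): angle of the lock's black bar knob, rad: 0 is locked (as found), 1.05 is open, growing counter-clockwise seen from above; sprung detents at both, stops at -0.06 and 1.11. About 0.17 N m at the middle, then it clicks over. It draws a bolt out of the gap between two lugs on the disc's rim; it only goes home when the disc rests in a detent
- knob_grip (a point): point on the knob's vertical axis at the height to grip it, about 85 mm above the counter; turns with the knob. The bar is 56 mm long along this point's x axis, 14 mm wide (its y axis) and stands from 67 to 101 mm above the counter on a 52 mm square housing, 60 mm high, 200 mm from the table's axis
- post0 (a point): top centre of push post 0, one of four upright steel posts of 14 mm diameter on the disc, 140 mm from its axis, midway between pockets; from 40 mm to 120 mm above the counter. The point turns with the disc
- post1 (a point): top centre of push post 1, one of four upright steel posts of 14 mm diameter on the disc, 140 mm from its axis, midway between pockets; from 40 mm to 120 mm above the counter. The point turns with the disc
- post2 (a point): top centre of push post 2, one of four upright steel posts of 14 mm diameter on the disc, 140 mm from its axis, midway between pockets; from 40 mm to 120 mm above the counter. The point turns with the disc
- post3 (a point): top centre of push post 3, one of four upright steel posts of 14 mm diameter on the disc, 140 mm from its axis, midway between pockets; from 40 mm to 120 mm above the counter. The point turns with the disc
- jar_tallest: tallest round white plastic jar with a black screw cap, 120 mm high, body 64 mm diameter, cap 62 mm diameter and 22 mm high; origin at the centre of its underside, z up. About 0.38 kg. It may be absent
- jar_tall: tall round white plastic jar with a black screw cap, 105 mm high, body 64 mm diameter, cap 62 mm diameter and 22 mm high; origin at the centre of its underside, z up. About 0.32 kg. It may be absent
- jar_short: short round white plastic jar with a black screw cap, 90 mm high, body 64 mm diameter, cap 62 mm diameter and 22 mm high; origin at the centre of its underside, z up. About 0.26 kg. It may be absent
- jar_shortest: shortest round white plastic jar with a black screw cap, 75 mm high, body 64 mm diameter, cap 62 mm diameter and 22 mm high; origin at the centre of its underside, z up. About 0.2 kg. It may be absent
- carton: bystander: paper carton 60 x 150 x 50 mm, origin at the centre of its underside; leave it alone
- tub: bystander: white tub with orange lid, 76 mm diameter, 54 mm high, origin at the centre of its underside; leave it alone
- brush: bystander: hand brush 220 mm long lying on the counter; leave it alone
Mind the look-alikes: they are no part of the job. What is shaped like the jar_short but purple or turquoise is not meant.

How it is judged:
On the way, in this order (a step that is already met when the one before it is completed fails the run):
1. the lock knob has been turned until it clicked open (value of joint lock above 0.9 rad), for 0.2 s.
2. the tallest jar stands released in the pocket at the loading mark (horizontal distance between jar_tallest and load below 0.013 m and z of jar_tallest in the frame of base between 0.035 and 0.046 m and angle between jar_tallest's own z axis and vertical below 0.1 rad and linear speed of jar_tallest below 0.03 m/s and contact force between jar_tallest and the fingers below 0.3 N), for 0.2 s.
3. the table has been pushed on one detent, so that the tallest jar rests at the next place (horizontal distance between jar_tallest and next1 below 0.013 m and z of jar_tallest in the frame of base between 0.035 and 0.046 m and angle between jar_tallest's own z axis and vertical below 0.1 rad and linear speed of jar_tallest below 0.03 m/s and contact force between jar_tallest and the fingers below 0.3 N), for 0.2 s.
4. the tall jar stands released in the pocket at the loading mark (horizontal distance between jar_tall and load below 0.013 m and z of jar_tall in the frame of base between 0.035 and 0.046 m and angle between jar_tall's own z axis and vertical below 0.1 rad and linear speed of jar_tall below 0.03 m/s and contact force between jar_tall and the fingers below 0.3 N), for 0.2 s.
5. the table has been pushed on one detent, so that the tall jar rests at the next place (horizontal distance between jar_tall and next1 below 0.013 m and z of jar_tall in the frame of base between 0.035 and 0.046 m and angle between jar_tall's own z axis and vertical below 0.1 rad and linear speed of jar_tall below 0.03 m/s and contact force between jar_tall and the fingers below 0.3 N), for 0.2 s.
6. the short jar stands released in the pocket at the loading mark (horizontal distance between jar_short and load below 0.013 m and z of jar_short in the frame of base between 0.035 and 0.046 m and angle between jar_short's own z axis and vertical below 0.1 rad and linear speed of jar_short below 0.03 m/s and contact force between jar_short and the fingers below 0.3 N), for 0.2 s.
7. the table has been pushed on one detent, so that the short jar rests at the next place (horizontal distance between jar_short and next1 below 0.013 m and z of jar_short in the frame of base between 0.035 and 0.046 m and angle between jar_short's own z axis and vertical below 0.1 rad and linear speed of jar_short below 0.03 m/s and contact force between jar_short and the fingers below 0.3 N), for 0.2 s.
8. the shortest jar stands released in the pocket at the loading mark (horizontal distance between jar_shortest and load below 0.013 m and z of jar_shortest in the frame of base between 0.035 and 0.046 m and angle between jar_shortest's own z axis and vertical below 0.1 rad and linear speed of jar_shortest below 0.03 m/s and contact force between jar_shortest and the fingers below 0.3 N), for 0.2 s.
9. the table has been pushed on one detent, so that the shortest jar rests at the next place (horizontal distance between jar_shortest and next1 below 0.013 m and z of jar_shortest in the frame of base between 0.035 and 0.046 m and angle between jar_shortest's own z axis and vertical below 0.1 rad and linear speed of jar_shortest below 0.03 m/s and contact force between jar_shortest and the fingers below 0.3 N), for 0.2 s.
10. the lock knob has been turned back until it clicked locked (value of joint lock below 0.12 rad), for 0.2 s.
At the end, for the whole second after the job is handed in: Knob locked (below 0.12 rad), table at rest; each jar present stands released and upright (0.1 rad) on a pocket floor within 13 mm of a place: the last loaded one detent past the loading mark, earlier ones in order further on (the first of four is back at the mark) (all of step 9 and value of joint lock below 0.12 rad and velocity of joint turntable between -0.05 and 0.05 rad/s and (horizontal distance between jar_short and next1 below 0.013 m or horizontal distance between jar_short and next2 below 0.013 m) and (horizontal distance between jar_tall and next2 below 0.013 m or horizontal distance between jar_tall and next3 below 0.013 m) and (horizontal distance between jar_tallest and next3 below 0.013 m or horizontal distance between jar_tallest and load below 0.013 m) and horizontal distance between any of jar_short, jar_shortest and next1 below 0.013 m and z of jar_tallest in the frame of base between 0.035 and 0.046 m and angle between each of jar_tallest, jar_tall, jar_short's own z axis and vertical below 0.1 rad and linear speed of each of jar_tallest, jar_tall, jar_short below 0.03 m/s and contact force between each of jar_tallest, jar_tall, jar_short and the fingers below 0.3 N and z of jar_tall in the frame of base between 0.035 and 0.046 m and z of jar_short in the frame of base between 0.035 and 0.046 m); the robot touches nothing.
It fails at once if the carton is disturbed (moved over 30 mm) (distance of carton from where it was at the start of the episode above 0.03 m).
It fails at once if the tub is disturbed (moved over 30 mm) (distance of tub from where it was at the start of the episode above 0.03 m).
It fails at once if the brush is disturbed (moved over 30 mm) (distance of brush from where it was at the start of the episode above 0.03 m).
Of jar_tallest, jar_tall, jar_short, jar_shortest only 3 to 4 are there at a start; the rules pass over those that are not, and their reading is None.
At some moment in a run one of jar_tallest, jar_tall, jar_short, jar_shortest may be knocked a few centimetres aside while the robot is not near it.
It also fails if it takes over 210 s, if anything falls off the work surface, if the arm or the gripper's body presses on something with over 40 N, if the wrist force passes 120 N, or if a joint passes its speed limit or range.

## Robot

A 6-joint arm with a two-finger parallel gripper is mounted at the origin on the work surface. World frame = base frame: x ahead of the robot, y to its left, z up, the work surface at z = 0. Lengths are in m, angles in rad, forces in N, time in s.
With the tool pointing down it reaches from about 0.35 to 0.875 m from the base axis. Payload 15.5 kg.
Tool frame: the origin (TCP) lies midway between the tips of the shut fingers; the grasp point (between the pads) lies 19 mm behind it (manip.pinch_z is the distance from the TCP to the grasp point, in m); z points along the fingers, y is the line along which they close (so a half turn about z gives the same grasp; the last joint's range is limited). The gripper opens to 85 mm and grips with 20 to 120 N. Pads are 22 mm wide; open, the fingers measure 114 mm over their backs; the gripper's body (76 mm by 85 mm) begins 54 mm behind the grasp point. The pads swing forward as they close: fully open they stand 13 mm farther back than shut.
Start: joints at [1.21, 0.494, 1.345, -0, 1.302, -0.096], TCP at [0.164, 0.603, 0.231] pointing down, gripper open.
Joint ranges: [-2.91, 2.91], [-0.82, 2.16], [0.22, 2.67], [-1.22, 4.37], [0.12, 2.79], [-3.08, 3.08]. Speed limits (rad/s): [1.89, 1.89, 2.57, 3.01, 3.01, 3.01].

## Interface

Orientations are given as a rotation vector (axis times angle).
In Python, from plant import monitor, grab_frame, camera_params, manip gives the robot as it stands. The module is installed in compiled form; this text tells all that it offers.
- The arm moves only by the tool send_rows, never from a script. Its arguments are lists of equal length, an entry for each row: "xyz": the shift along the tool's x, y, z in cm, a list of three; "rot": the turn, a rotation vector about the tool's x, y, z in degrees, a list of three; "gripper": the closure, from 0 (fully open) to 1 (shut). In form: {"xyz": [[dx, dy, dz], ...], "rot": [[wx, wy, wz], ...], "gripper": [gripper, ...]}. A call has 1 to 5 rows; each row shifts and turns the commanded pose from where the row before left it, along the tool's axes as they then stand; what a row does not reach is not made up. A row lasts 1/8 s, in which the tool goes at most 62.5 mm and 10.7 degrees, less where a joint would pass 70% of its speed; a pose out of reach is approached as far as the arm can. A call is refused whole if a number of a shift passes 6.25 or a number of a turn 10.7, either way. A call with a gripper value outside its range is refused whole. The fingers move at their own pace and stop on an object; "squeeze" is the grip in N (left out, the last holds). Time passes only in rows, so rows that do not move let the fingers close. It gives the time, the measured TCP pose, the force, the opening and the grip force at its end, in the units of the state.
- monitor.read_state(): the state, without advancing time (a new reading comes with each control period).
- grab_frame(name): name is "scene" or "top" or "wrist"; returns (picture, depth): 384x512x3 uint8, blue, green, red; 384x512 float32, m along the optical axis (not along the pixel's ray), 0 where there is no reading.
- camera_params(name): a dict with "K" (3x3 intrinsics, pixels), "extrinsics" (4x4, takes a point from camera to world coordinates). Camera axes: x right, y down, z forward; pixel columns grow to the right and rows downward; lengths in m; the calibration is good to about 2 mm. The wrist camera is an equidistant fisheye: a pixel r from the principal point sees the ray r / f radians off the axis. A picture is of the moment at which its call begins: read the wrist's pose just before it. camera_params takes no time and is no camera call; for the wrist camera it gives the pose at the moment of the call.
- manip.job_done(): hands the job in; it is judged then, once.
The state is a dict: "t": time; "joints": joint angles; "qvel": joint speeds; "joint_efforts": joint torques, N m; "ee_pos": TCP position; "tool_rot": TCP orientation; "contact_force": force on the tool from outside, world axes, zero at the start; "torque": the same for the moment, N m; "gripper_width": finger opening in m; "gripper_force": force on a finger pad.
Only numpy, scipy, OpenCV 4.12 (cv2) and the standard library are available. Lean on these libraries where they do the work, as an engineer would, in place of code of your own. Each camera call takes 0.05 s, during which the arm holds its last target. There are 200 camera calls.

## Working session

There is one attempt and no reset: what is moved stays moved. The work goes in short steps, Python scripts to look and compute and a tool call to move; the robot and the scene stay as the last step left them, time stands still between calls to the robot, and variables do not carry over. Pictures are saved under pics/ and viewed, at most 14 in all, crops included, and the job is handed in when it is done.

Besides the shell and the picture viewer there is one more tool, called after "Emit:" as name(argument=value, ...) on one line, values as JSON. send_rows: Moves the arm, as the interface text tells. Its arguments: {"type":"object","properties":{"xyz":{"type":"array","items":{"type":"array","items":{"type":"number"}}},"rot":{"type":"array","items":{"type":"array","items":{"type":"number"}}},"gripper":{"type":"array","items":{"type":"number"}},"squeeze":{"type":"number"}},"required":["xyz","rot","gripper"]}

```bash
mkdir -p pics && cat > h.py <<'E'
import numpy as np, cv2
from scipy.spatial.transform import Rotation as R
from plant import monitor, grab_frame, camera_params, manip
def cloud(name):
    c=camera_params(name); im,d=grab_frame(name); K=c["K"];T=np.array(c["extrinsics"])
    v,u=np.indices(d.shape); X=np.stack([(u-K[0][2])/K[0][0]*d,(v-K[1][2])/K[1][1]*d,d],-1)
    P=X@T[:3,:3].T+T[:3,3]; P[d==0]=np.nan
    return im,P
E
python3 - <<'E'
from h import *
print(monitor.read_state())
a,P=cloud("scene"); b,Q=cloud("top")
np.savez("first.npz",a=a,P=P,b=b,Q=Q)
for n in ("scene","top","wrist"):print(n,camera_params(n))
cv2.imwrite("pics/scene.png",cv2.resize(a,(800,600)));cv2.imwrite("pics/top.png",cv2.resize(b,(800,600)))
E
```

```text
{'t': 0.0, 'joints': array([ 1.21048724e+00,  4.94174332e-01,  1.34615360e+00,  1.28130319e-06,
        1.30248940e+00, -9.55127444e-02]), 'qvel': array([-2.93495802e-04,  3.85911727e-04,  5.79617774e-04,  4.24299275e-05,
        2.78685534e-04,  2.85428807e-04]), 'joint_efforts': array([ 1.22182637e-04, -8.82162380e+01, -3.83839560e+01, -5.34324390e-04,
        1.07983395e-02,  1.51310218e-05]), 'ee_pos': array([0.16344416, 0.60286867, 0.23069814]), 'tool_rot': array([-4.14690766e-01, -3.11382183e+00,  1.87337258e-03]), 'contact_force': array([0.20881844, 0.31121584, 0.65114351]), 'torque': array([-0.00970566, -0.02273391, -0.02046441]), 'gripper_force': 0.0, 'gripper_width': 0.08532775377445122}
scene {'K': array([[360.73767129,   0.        , 258.73260763],
       [  0.        , 360.73767129, 193.13209312],
       [  0.        ,   0.        ,   1.        ]]), 'extrinsics': array([[-0.57784914,  0.52192301, -0.62744462,  1.13079011],
       [ 0.81598751,  0.38449831, -0.4316543 ,  0.40771948],
       [ 0.01596108, -0.76141804, -0.64806467,  0.730725  ],
       [ 0.        ,  0.     
[... 281 characters left out ...]
[-0.99960517,  0.02465633, -0.0134751 ,  0.01133954],
       [ 0.00982694, -0.14251279, -0.98974418,  1.50487042],
       [ 0.        ,  0.        ,  0.        ,  1.        ]])}
wrist {'K': array([[297.31863964,   0.        , 261.86961793],
       [  0.        , 297.31863964, 187.52855632],
       [  0.        ,   0.        ,   1.        ]]), 'extrinsics': array([[ 2.60199335e-01,  9.19345730e-01,  2.95126643e-01,
         8.80929728e-02],
       [ 9.65554507e-01, -2.47463681e-01, -8.04128095e-02,
         6.24910974e-01],
       [-8.94047492e-04,  3.05884220e-01, -9.52068298e-01,
         3.73054808e-01],
       [ 0.00000000e+00,  0.00000000e+00,  0.00000000e+00,
         1.00000000e+00]])}
```

View pics/scene.png

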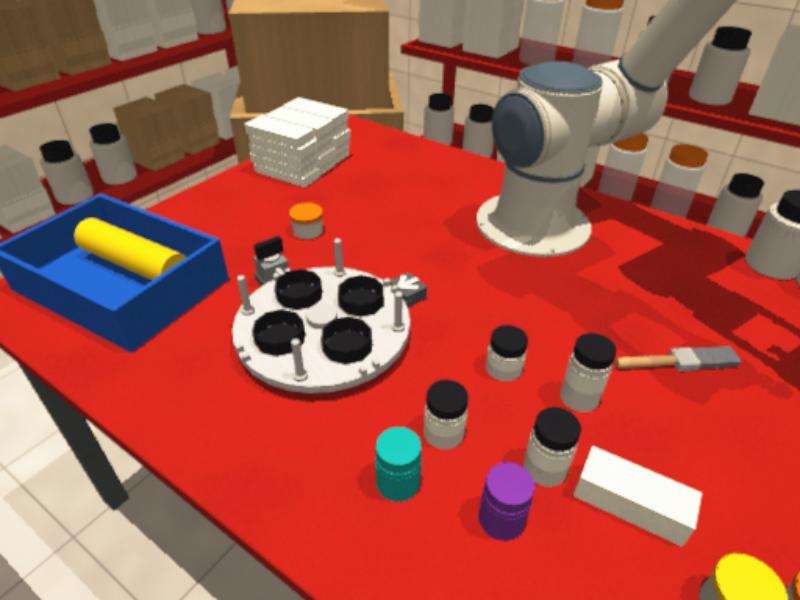

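View pics/top.png

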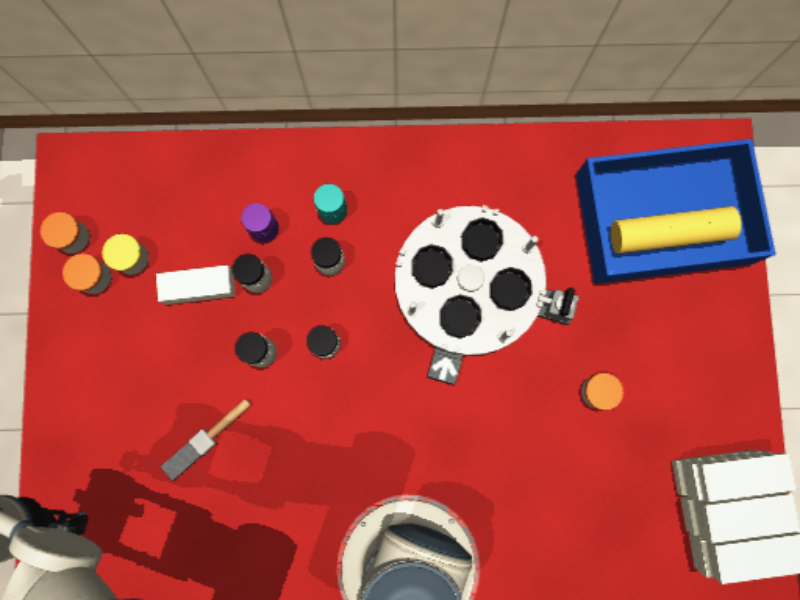

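Scene: four white jars with black caps at scene px (508,352), (590,372), (446,413), (552,445). Possible confusions: turquoise (398,462), purple (507,498), tub (306,220) and the black pocket rings. The lock knob is at (268,250), or (565,302) in top; the arrow tab is at top (446,366).

```bash
python3 - <<'E'
from h import *
f=np.load("first.npz")
for n,im,P in(("scene",f["a"],f["P"]),("top",f["b"],f["Q"])):
    h=cv2.cvtColor(im,cv2.COLOR_BGR2HSV); z=P[...,2]
    w=(np.abs(P[...,0]-.5)<.4)&(P[...,1]<.6)&(P[...,1]>-.5)
    bl=((h[...,2]<70)&(z>.05)&(z<.14)&w).astype(np.uint8)
    c,l,s,_=cv2.connectedComponentsWithStats(bl)
    print(n,"black")
    for i in range(1,c):
        if s[i,4]<25: continue
        p=P[l==i]; zt=np.percentile(p[:,2],90); t=p[np.abs(p[:,2]-zt)<.006]
        (cx,cy),r=cv2.minEnclosingCircle(t[:,:2].astype(np.float32))
        print(s[i,:5],"zt%.3f"%zt,"mean",t.mean(0).round(3),"circ",round(cx,3),round(cy,3),round(r,3))
    # disc: white, z~.04
    wh=((h[...,1]<50)&(h[...,2]>150)&(np.abs(z-.04)<.008)&w).astype(np.uint8)
    c,l,s,_=cv2.connectedComponentsWithStats(wh);i=1+s[1:,4].argmax();p=P[l==i]
    (cx,cy),r=cv2.minEnclosingCircle(p[:,:2].astype(np.float32)); print("disc",cx,cy,r,p[:,2].mean())
    C=np.array([cx,cy]); rr=np.hypot(P[...,0]-cx,P[...,1]-cy)
    po=((z>.085)&(z<.13)&(rr>.12)&(rr<.16)).astype(np.uint8)
    c,l,s,_=cv2.connectedComponentsWithStats(po,connectivity=8)
    for i in range(1,c):
        p=P[l==i];t=p
        if len(p)>3: m=t.mean(0);print("post",len(p),m.round(3),"zmax",p[:,2].max().round(3),"ang",np.degrees(np.arctan2(*(m[:2]-C)[::-1])).round(1),"r",np.hypot(*(m[:2]-C)).round(3))
    tab=((np.abs(z-.032)<.008)&(rr>.165)&(rr<.235)&(h[...,1]<90)).astype(np.uint8)
    c,l,s,_=cv2.connectedComponentsWithStats(tab)
    for i in range(1,c):
        if s[i,4]>25: m=P[l==i].mean(0);print("tab",s[i],m.round(3),"ang",np.degrees(np.arctan2(*(m[:2]-C)[::-1])).round(1))
    ci=np.hypot(P[...,0]-cx,P[...,1]-cy);kn=(z>.07)&(z<.11)&(ci>.165)&(ci<.24)&(P[...,1]<cy)
    p=P[kn];print("knob",len(p),p.mean(0).round(3),p.min(0).round(3),p.max(0).round(3)); print(cv2.fitLine(p[:,:2].astype(np.float32),2,0,.001,.001).ravel())
E
python3 - <<'E'
import cv2
b=cv2.imread("pics/top.png")
E
```

```text
scene black
[163 152  18  15 174] zt0.100 mean [ 0.532 -0.334  0.098] circ 0.532 -0.333 0.027
[177 173  29  23 329] zt0.069 mean [ 0.568 -0.223  0.067] circ 0.566 -0.226 0.044
[217 177  28  23 321] zt0.069 mean [ 0.514 -0.116  0.067] circ 0.511 -0.12 0.044
[162 199  33  27 355] zt0.069 mean [ 0.674 -0.169  0.067] circ 0.673 -0.171 0.044
[206 203  32  28 385] zt0.069 mean [ 0.621 -0.062  0.067] circ 0.618 -0.065 0.044
[314 209  23  20 379] zt0.075 mean [0.468 0.166 0.074] circ 0.466 0.165 0.031
[367 214  27  22 467] zt0.120 mean [0.453 0.3   0.118] circ 0.451 0.299 0.032
[273 244  26  24 517] zt0.090 mean [0.648 0.154 0.089] circ 0.645 0.154 0.032
[342 261  29  28 629] zt0.105 mean [0.613 0.311 0.104] circ 0.611 0.309 0.031
disc 0.5890682935714722 -0.1445208340883255 0.1614687144756317 0.03882662342227141
post 48 [ 0.469 -0.208  0.104] zmax 0.12 ang -152.2 r 0.135
post 57 [ 0.657 -0.267  0.104] zmax 0.119 ang -60.9 r 0.141
post 60 [ 0.53  -0.02   0.105] zmax 0.121 ang 115.3 r 0.137
post 73 [ 0.718 -0.08   0.106] zmax 0.121 ang 26.8 r 0.144
tab [164 171  11  10  38] [ 0.555 -0.33   0.0
[... 1054 characters left out ...]
-0.118  0.072] circ 0.505 -0.119 0.043
[197 209  19  19 287] zt0.080 mean [0.461 0.165 0.078] circ 0.462 0.165 0.03
[151 213  21  20 325] zt0.124 mean [0.447 0.3   0.122] circ 0.447 0.299 0.03
disc 0.5881772637367249 -0.144037127494812 0.1596803069114685 0.04036160958170627
post 27 [ 0.71  -0.08   0.112] zmax 0.126 ang 27.9 r 0.138
post 27 [ 0.65  -0.267  0.11 ] zmax 0.127 ang -63.4 r 0.137
post 21 [ 0.523 -0.02   0.114] zmax 0.123 ang 117.8 r 0.141
post 23 [ 0.463 -0.206  0.113] zmax 0.125 ang -153.6 r 0.14
tab [274 225  21  21 287] [ 0.401 -0.084  0.033] ang 162.3
knob 111 [ 0.526 -0.332  0.095] [ 0.498 -0.347  0.07 ] [ 0.554 -0.32   0.109]
[ 0.9608499  -0.27706957  0.52558225 -0.33179238]
```

```bash
cat >> h.py <<'E'
def plan(*legs):
    """legs: (x,y,z) world targets -> tool-axis shift in cm; a float: world yaw (deg) of tool y -> turn about tool z"""
    s=monitor.read_state(); p=s["ee_pos"]; M=R.from_rotvec(s["tool_rot"]).as_matrix()
    yw=np.degrees(np.arctan2(M[1,1],M[0,1]))
    print("t %.1f"%s["t"],"pos",p.round(4),"yaw",yw.round(1),"tilt",np.degrees(np.arccos(-M[2,2])).round(2),"F",s["contact_force"].round(1),"w",round(s["gripper_width"],4),"gf",round(s["gripper_force"],1),"j",s["joints"].round(2))
    for l in legs:
        if np.isscalar(l): d=(l-yw+180)%360-180; print(" turn z",round(-d,1)); M=R.from_euler("z",d,degrees=True).as_matrix()@M; yw=l
        else: d=M.T@(np.array(l)-p)*100; print(" shift",d.round(2),"rows>=",int(np.ceil(np.linalg.norm(d)/4.5)),(d/np.ceil(np.linalg.norm(d)/4.5)).round(2)); p=np.array(l)
E
python3 - <<'E'
import cv2,numpy as np
a=np.load("first.npz")
s=cv2.resize(a["a"][140:190,140:200],(480,400),interpolation=2);t=cv2.resize(a["b"][170:220,330:390],(480,400),interpolation=2)
cv2.imwrite("pics/knob.png",np.vstack([s[:300],t[:300]]))
E
```

```text
(no output)
```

View pics/knob.png

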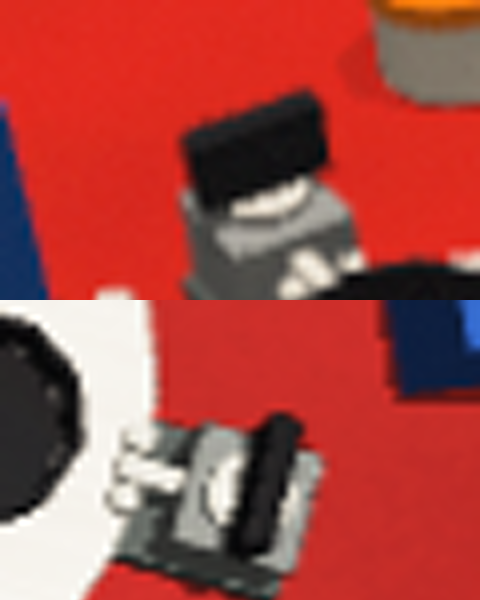

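Emit:
send_rows(xyz=[[-3.7,-2.65,-0.2],[-3.7,-2.65,-0.2],[-3.7,-2.65,-0.2],[-3.7,-2.65,-0.2],[-3.7,-2.65,-0.2]], rot=[[0,0,0],[0,0,0],[0,0,0],[0,0,0],[0,0,0]], gripper=[0.5,0.5,0.5,0.5,0.5], squeeze=50)

```text
t: 0.72
ee_pos: [0.3081, 0.4256, 0.2412]
tool_rot: [-0.414, -3.114, 0.001]
contact_force: [0.4, 1.0, -0.7]
gripper_width: 0.0428
gripper_force: 0.0
```

Emit:
send_rows(xyz=[[-3.7,-2.65,-0.2],[-3.7,-2.65,-0.2],[-3.7,-2.65,-0.2],[-3.7,-2.65,-0.2],[-3.7,-2.65,-0.2]], rot=[[0,0,0],[0,0,0],[0,0,0],[0,0,0],[0,0,0]], gripper=[0.5,0.5,0.5,0.5,0.5])

```text
t: 1.35
ee_pos: [0.452, 0.2493, 0.2512]
tool_rot: [-0.415, -3.114, 0.0]
contact_force: [0.8, 0.7, -0.3]
gripper_width: 0.0427
gripper_force: 0.0
```

The crop shows the lock: a black bar on its grey housing beside the rim, with its bolt between the two lugs. The moves track well.

Emit:
send_rows(xyz=[[-1.92,-4.52,0.42],[-1.92,-4.52,0.42],[-1.92,-4.52,0.42],[-1.92,-4.52,0.42],[-1.92,-4.52,0.42]], rot=[[0,0,0],[0,0,0],[0,0,0],[0,0,0],[0,0,0]], gripper=[0.5,0.5,0.5,0.5,0.5])

```text
t: 1.98
ee_pos: [0.4847, 0.0058, 0.2301]
tool_rot: [-0.415, -3.114, -0.0]
contact_force: [0.6, 0.2, -0.1]
gripper_width: 0.0426
gripper_force: 0.0
```

Emit:
send_rows(xyz=[[-1.92,-4.52,0.42],[-1.92,-4.52,0.42],[-1.92,-4.52,0.42],[-1.92,-4.52,0.42],[-1.92,-4.52,0.42]], rot=[[0,0,0],[0,0,0],[0,0,0],[0,0,0],[0,0,0]], gripper=[0.5,0.5,0.5,0.5,0.5])

```text
t: 2.6
ee_pos: [0.5182, -0.2375, 0.2089]
tool_rot: [-0.415, -3.114, -0.0]
contact_force: [1.5, 0.2, -0.3]
gripper_width: 0.0426
gripper_force: 0.0
```

Emit:
send_rows(xyz=[[-1.92,-4.52,0.42],[-1.92,-4.52,0.42],[0,0,0.3],[0,0,0.3],[0,0,0.3]], rot=[[0,0,0],[0,0,0],[0,0,10],[0,0,10],[0,0,10]], gripper=[0.5,0.5,0.5,0.5,0.5])

```text
t: 3.22
ee_pos: [0.5315, -0.3332, 0.1913]
tool_rot: [-1.215, -2.896, -0.0]
contact_force: [-1.2, 0.5, -0.0]
gripper_width: 0.0427
gripper_force: 0.0
```

Emit:
send_rows(xyz=[[0,0,0.3],[0,0,0.3],[0,0,0.3],[0,0,0.3],[0,0,0.3]], rot=[[0,0,10],[0,0,10],[0,0,10],[0,0,10],[0,0,10]], gripper=[0.5,0.5,0.5,0.5,0.5])

```text
t: 3.85
ee_pos: [0.5315, -0.333, 0.1764]
tool_rot: [-2.325, -2.112, 0.0]
contact_force: [-0.7, -0.3, -0.2]
gripper_width: 0.0425
gripper_force: 0.0
```

Emit:
send_rows(xyz=[[0,0,0.3],[0,0,0.3],[0,0,0.3],[0,0,0.3],[0,0,0.3]], rot=[[0,0,10],[0,0,10],[0,0,10],[0,0,10],[0,0,10]], gripper=[0.5,0.5,0.5,0.5,0.5])

```text
t: 4.47
ee_pos: [0.5316, -0.333, 0.1614]
tool_rot: [-3.0, -0.931, 0.001]
contact_force: [0.5, -0.3, -0.1]
gripper_width: 0.0426
gripper_force: 0.0
```

Emit:
send_rows(xyz=[[0,0,0.3],[0,0,0.3],[0,0,0.3],[0,0,0.3],[0,0,0.3]], rot=[[0,0,10],[0,0,10],[0,0,10],[0,0,10],[0,0,10]], gripper=[0.5,0.5,0.5,0.5,0.5])

```text
t: 5.1
ee_pos: [0.5315, -0.333, 0.1465]
tool_rot: [-3.113, 0.424, 0.001]
contact_force: [0.5, 0.8, 0.2]
gripper_width: 0.0429
gripper_force: 0.0
```

```bash
python3 - <<'E'
from h import *
plan(-107.4,(.530,-.3345,.11),(.530,-.3345,.072))
cv2.imwrite("pics/w1.png",grab_frame("wrist")[0])
E
```

```text
t 5.1 pos [ 0.5315 -0.333   0.1465] yaw -105.5 tilt 0.04 F [0.5 0.8 0.2] w 0.0429 gf 0.0 j [-0.65  0.58  1.43  0.    1.12  1.19]
 turn z 1.9
 shift [-0.1   0.19  3.65] rows>= 1 [-0.1   0.19  3.65]
 shift [0.  0.  3.8] rows>= 1 [0.  0.  3.8]
```

View pics/w1.png

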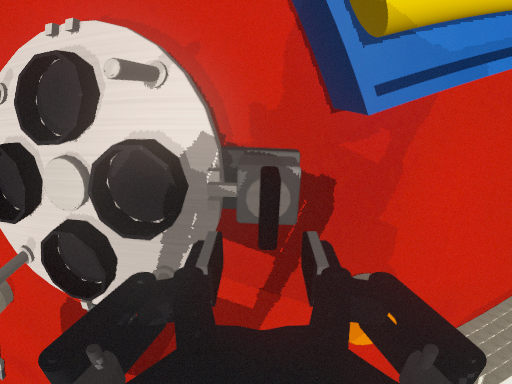

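The wrist view shows the bar at (269,207), between and parallel to the pads at (205,265) and (318,265). I'll go down, grip it and turn it 61° counter-clockwise.

Emit:
send_rows(xyz=[[-0.1,0.15,2],[0,0,2],[0,0,2],[0,0,1.4],[0,0,0]], rot=[[0,0,1.9],[0,0,0],[0,0,0],[0,0,0],[0,0,0]], gripper=[0.5,0.5,0.5,0.5,0.5])

```text
t: 5.78
ee_pos: [0.5299, -0.334, 0.072]
tool_rot: [-3.106, 0.464, 0.002]
contact_force: [-0.4, -0.7, -0.1]
gripper_width: 0.0426
gripper_force: 0.0
```

Emit:
send_rows(xyz=[[0,0,0],[0,0,0],[0,0,0],[0,0,0],[0,0,0]], rot=[[0,0,0],[0,0,0],[0,0,0],[0,0,0],[0,0,0]], gripper=[1,1,1,1,1])

```text
t: 6.4
ee_pos: [0.5302, -0.3371, 0.0741]
tool_rot: [3.103, -0.465, 0.002]
contact_force: [-9.3, -19.4, 0.2]
gripper_width: 0.0131
gripper_force: 52.7
```

Emit:
send_rows(xyz=[[0,0.3,0],[0,0,0]], rot=[[0,0,0],[0,0,0]], gripper=[1,1])

```text
t: 6.65
ee_pos: [0.5301, -0.3374, 0.0741]
tool_rot: [3.106, -0.466, 0.003]
contact_force: [0.2, 1.8, 7.5]
gripper_width: 0.0132
gripper_force: 54.0
```

Emit:
send_rows(xyz=[[0,0,0],[0,0,0],[0,0,0],[0,0,0],[0,0,0]], rot=[[0,0,-6],[0,0,-6],[0,0,-6],[0,0,-6],[0,0,-6]], gripper=[1,1,1,1,1])

```text
t: 7.28
ee_pos: [0.5301, -0.3363, 0.0741]
tool_rot: [-3.12, -0.359, -0.002]
contact_force: [1.9, 11.1, 11.3]
gripper_width: 0.0127
gripper_force: 54.6
```

Emit:
send_rows(xyz=[[0,0,0],[0,0,0],[0,0,0],[0,0,0],[0,0,0]], rot=[[0,0,-6],[0,0,-6],[0,0,-6],[0,0,-6],[0,0,-6]], gripper=[1,1,1,1,1])

```text
t: 7.9
ee_pos: [0.5295, -0.3353, 0.074]
tool_rot: [-2.919, -1.154, -0.001]
contact_force: [-1.6, 16.5, 17.4]
gripper_width: 0.0131
gripper_force: 55.4
```

Emit:
send_rows(xyz=[[0,0,0],[0,0,0],[0,0,0]], rot=[[0,0,-1.5],[0,0,0],[0,0,0]], gripper=[1,1,1])

```text
t: 8.28
ee_pos: [0.5294, -0.3353, 0.0741]
tool_rot: [-2.906, -1.187, -0.001]
contact_force: [-1.9, 17.2, 16.7]
gripper_width: 0.0133
gripper_force: 55.4
```

```bash
python3 - <<'E'
from h import *
plan(); print(monitor.read_state()["torque"])
E
```

```text
t 8.3 pos [ 0.5294 -0.3353  0.0741] yaw -45.5 tilt 0.14 F [-1.9 17.2 16.7] w 0.0133 gf 55.4 j [-0.66  0.67  1.49  0.    0.98  0.13]
[ 2.9841489   0.37902479 -0.06438517]
```

Emit:
send_rows(xyz=[[0,0,0],[0,0,0],[0,0,-3],[0,0,-3.5],[0,0,-3.5]], rot=[[0,0,0],[0,0,0],[0,0,0],[0,0,0],[0,0,0]], gripper=[0.5,0.5,0.5,0.5,0.5])

```text
t: 8.9
ee_pos: [0.5295, -0.3374, 0.1741]
tool_rot: [2.908, 1.188, 0.0]
contact_force: [-0.1, -0.2, 0.5]
gripper_width: 0.0428
gripper_force: 0.0
```

Emit:
send_rows(xyz=[[0,0,-2],[0,0,-2],[0,0,0],[0,0,0]], rot=[[0,0,-9.4],[0,0,-9.4],[0,0,-9.3],[0,0,0]], gripper=[0,0,0,0])

```text
t: 9.4
ee_pos: [0.5295, -0.3374, 0.2131]
tool_rot: [2.533, 1.857, 0.0]
contact_force: [-0.1, 0.9, 0.1]
gripper_width: 0.0855
gripper_force: 0.0
```

```bash
cat >> h.py <<'E'
JH=dict(tallest=.120,tall=.105,short=.090,shortest=.075)
def jars():
    out=[]
    for n in("scene","top"):
        im,P=cloud(n); h=cv2.cvtColor(im,cv2.COLOR_BGR2HSV); z=P[...,2]
        bl=((h[...,2]<70)&(z>.06)&(z<.14)&(P[...,1]>.07)&(P[...,1]<.6)&(P[...,0]>.3)&(P[...,0]<.9)).astype(np.uint8)
        c,l,s,_=cv2.connectedComponentsWithStats(bl)
        for i in range(1,c):
            if s[i,4]<150: continue
            p=P[l==i]; zt=np.percentile(p[:,2],90); t=p[np.abs(p[:,2]-zt)<.006]
            (cx,cy),r=cv2.minEnclosingCircle(t[:,:2].astype(np.float32)); print(" ",n,"zt %.3f circ %.3f %.3f r %.3f"%(zt,cx,cy,r))
    return
def knob():
    im,P=cloud("top"); h=cv2.cvtColor(im,cv2.COLOR_BGR2HSV); z=P[...,2]
    k=(z>.085)&(z<.115)&(np.hypot(P[...,0]-.528,P[...,1]+.335)<.04)
    p=P[k]; print("knob",len(p),p.mean(0).round(3)); f=cv2.fitLine(p[:,:2].astype(np.float32),2,0,.001,.001).ravel(); print(" bar angle",np.degrees(np.arctan(f[1]/f[0])).round(1))
E
python3 - <<'E'
from h import *
knob(); jars()
plan((.449,.2995,.2),(.449,.2995,.065))
E
```

```text
knob 0 [nan nan nan]h.py:32: RuntimeWarning: Mean of empty slice.
  p=P[k]; print("knob",len(p),p.mean(0).round(3)); f=cv2.fitLine(p[:,:2].astype(np.float32),2,0,.001,.001).ravel(); print(" bar angle",np.degrees(np.arctan(f[1]/f[0])).round(1))
  ret = um.true_divide(
Traceback (most recent call last):
  File "h.py", line 32, in knob
    p=P[k]; print("knob",len(p),p.mean(0).round(3)); f=cv2.fitLine(p[:,:2].astype(np.float32),2,0,.001,.001).ravel(); print(" bar angle",np.degrees(np.arctan(f[1]/f[0])).round(1))
                                                       ~~~~~~~~~~~^^^^^^^^^^^^^^^^^^^^^^^^^^^^^^^^^^^^^^^^^^
cv2.error: OpenCV(4.12.0) /io/opencv/modules/imgproc/src/linefit.cpp:50: error: (-215:Assertion failed) count > 0 in function 'fitLine2D_wods'
```

Emit:
send_rows(xyz=[[4.17,-1.91,0.1],[4.17,-1.91,0.1],[4.17,-1.91,0.1],[4.17,-1.91,0.1],[4.17,-1.91,0.1]], rot=[[0,0,0],[0,0,0],[0,0,0],[0,0,0],[0,0,0]], gripper=[0,0,0,0,0])

```text
t: 10.07
ee_pos: [0.5006, -0.1083, 0.2077]
tool_rot: [-2.537, -1.852, 0.0]
contact_force: [1.0, 1.1, -0.1]
gripper_width: 0.0854
gripper_force: 0.0
```

Emit:
send_rows(xyz=[[4.17,-1.91,0.1],[4.17,-1.91,0.1],[0,0,0]], rot=[[0,0,0],[0,0,0],[0,0,0]], gripper=[0,0,0])

```text
t: 10.45
ee_pos: [0.4888, -0.0162, 0.2057]
tool_rot: [-2.533, -1.857, 0.001]
contact_force: [0.2, 0.4, 0.8]
gripper_width: 0.0854
gripper_force: 0.0
```

```bash
python3 - <<'E'
from h import *
knob(); jars()
plan((.449,.2995,.2),(.449,.2995,.065))
E
```

```text
knob 96 [ 0.526 -0.333  0.099]
 bar angle 41.5
  scene zt 0.075 circ 0.467 0.166 r 0.031
  scene zt 0.120 circ 0.451 0.298 r 0.032
  scene zt 0.090 circ 0.646 0.153 r 0.032
  scene zt 0.105 circ 0.611 0.311 r 0.031
  top zt 0.095 circ 0.642 0.153 r 0.031
  top zt 0.110 circ 0.607 0.311 r 0.031
  top zt 0.080 circ 0.462 0.166 r 0.030
  top zt 0.125 circ 0.447 0.299 r 0.030
t 10.6 pos [ 0.4898 -0.0191  0.2058] yaw -17.6 tilt 0.02 F [ 0.2 -0.   0.1] w 0.0854 gf 0.0 j [-0.16  0.34  1.7  -0.    1.1   0.15]
 shift [ 29.14 -13.52   0.57] rows>= 8 [ 3.64 -1.69  0.07]
 shift [ 0.  -0.  13.5] rows>= 3 [ 0.  -0.   4.5]
```

Emit:
send_rows(xyz=[[3.64,-1.69,0.07],[3.64,-1.69,0.07],[3.64,-1.69,0.07],[3.64,-1.69,0.07],[3.64,-1.69,0.07]], rot=[[0,0,0],[0,0,0],[0,0,0],[0,0,0],[0,0,0]], gripper=[0,0,0,0,0])

```text
t: 11.22
ee_pos: [0.4641, 0.1806, 0.2023]
tool_rot: [2.536, 1.854, 0.0]
contact_force: [0.2, -0.5, 0.2]
gripper_width: 0.0851
gripper_force: 0.0
```

Emit:
send_rows(xyz=[[3.64,-1.69,0.07],[3.64,-1.69,0.07],[3.64,-1.69,0.07],[0,0,0],[0,0,3]], rot=[[0,0,0],[0,0,0],[0,0,0],[0,0,0],[0,0,0]], gripper=[0,0,0,0,0])

```text
t: 11.85
ee_pos: [0.4499, 0.2995, 0.1713]
tool_rot: [2.534, 1.856, 0.006]
contact_force: [0.3, -0.5, -0.4]
gripper_width: 0.085
gripper_force: 0.0
```

```bash
python3 - <<'E'
from h import *
plan((.449,.299,.065))
cv2.imwrite("pics/w2.png",grab_frame("wrist")[0])
E
```

```text
t 11.8 pos [0.4499 0.2995 0.1713] yaw -17.6 tilt 0.22 F [ 0.3 -0.5 -0.4] w 0.085 gf 0.0 j [ 0.48  0.44  1.63 -0.    1.06  0.78]
 shift [-0.1  -0.1  10.63] rows>= 3 [-0.03 -0.03  3.54]
```

View pics/w2.png

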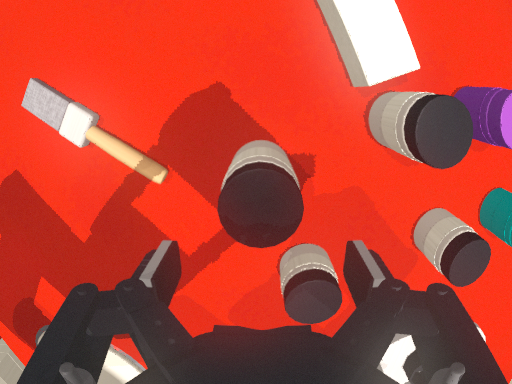

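The tallest jar's cap is at (260,205), centred between the pads at (165,265) and (362,265). I'll go down and grip it.

Emit:
send_rows(xyz=[[-0.1,-0.1,3.6],[0,0,3.5],[0,0,3.5],[0,0,0],[0,0,0]], rot=[[0,0,0],[0,0,0],[0,0,0],[0,0,0],[0,0,0]], gripper=[0,0,0,1,1], squeeze=40)

```text
t: 12.52
ee_pos: [0.4476, 0.2987, 0.0654]
tool_rot: [2.534, 1.857, 0.001]
contact_force: [0.7, -0.2, -3.2]
gripper_width: 0.0632
gripper_force: 43.6
```

Emit:
send_rows(xyz=[[0,0,0],[0,0,0],[0,0,0]], rot=[[0,0,0],[0,0,0],[0,0,0]], gripper=[1,1,1])

```text
t: 12.9
ee_pos: [0.4469, 0.2991, 0.0647]
tool_rot: [2.533, 1.858, 0.001]
contact_force: [-0.1, -0.2, -3.7]
gripper_width: 0.0631
gripper_force: 43.6
```

Emit:
send_rows(xyz=[[0,0,-2],[0,0,-4],[0,0,-4],[0,0,-4],[0,0,-2]], rot=[[0,0,0],[0,0,0],[0,0,0],[0,0,0],[0,0,0]], gripper=[1,1,1,1,1])

```text
t: 13.52
ee_pos: [0.4472, 0.2994, 0.2266]
tool_rot: [2.533, 1.858, 0.004]
contact_force: [0.3, -0.5, -4.2]
gripper_width: 0.0626
gripper_force: 44.6
```

```bash
python3 - <<'E'
from h import *
plan(-17.4,(.508,-.1195,.225),(.508,-.1195,.108))
E
```

```text
t 13.5 pos [0.4472 0.2994 0.2266] yaw -17.5 tilt 0.15 F [ 0.3 -0.5 -4.2] w 0.0626 gf 44.6 j [ 0.48  0.38  1.57 -0.    1.2   0.78]
 turn z -0.1
 shift [-38.15  18.33   0.13] rows>= 10 [-3.82  1.83  0.01]
 shift [-0.02 -0.02 11.7 ] rows>= 3 [-0.01 -0.01  3.9 ]
```

Emit:
send_rows(xyz=[[-3.82,1.83,0],[-3.82,1.83,0],[-3.82,1.83,0],[-3.82,1.83,0],[-3.82,1.83,0]], rot=[[0,0,0],[0,0,0],[0,0,0],[0,0,0],[0,0,0]], gripper=[1,1,1,1,1])

```text
t: 14.15
ee_pos: [0.4766, 0.0881, 0.2245]
tool_rot: [2.533, 1.859, 0.0]
contact_force: [0.8, -0.0, -4.0]
gripper_width: 0.0629
gripper_force: 44.6
```

Emit:
send_rows(xyz=[[-3.82,1.83,0],[-3.82,1.83,0],[-3.82,1.83,0],[-3.82,1.83,0],[-3.82,1.83,0]], rot=[[0,0,0],[0,0,0],[0,0,0],[0,0,0],[0,0,0]], gripper=[1,1,1,1,1])

```text
t: 14.78
ee_pos: [0.5066, -0.1216, 0.2244]
tool_rot: [-2.533, -1.858, -0.0]
contact_force: [1.2, -0.0, -2.6]
gripper_width: 0.063
gripper_force: 44.6
```

Emit:
send_rows(xyz=[[0,0,0],[0,0,3],[0,0,2.5],[0,0,0],[0,0,0]], rot=[[0,0,0],[0,0,0],[0,0,0],[0,0,0],[0,0,0]], gripper=[1,1,1,1,1])

```text
t: 15.4
ee_pos: [0.5071, -0.12, 0.1702]
tool_rot: [2.532, 1.858, 0.001]
contact_force: [0.1, -0.0, -2.2]
gripper_width: 0.0627
gripper_force: 44.6
```

```bash
python3 - <<'E'
from h import *
plan((.508,-.1195,.14),(.508,-.1195,.107))
cv2.imwrite("pics/w3.png",grab_frame("wrist")[0])
E
```

```text
t 15.4 pos [ 0.5071 -0.12    0.1702] yaw -17.5 tilt 0.05 F [ 0.1 -0.  -2.2] w 0.0627 gf 44.6 j [-0.35  0.42  1.68  0.    1.04 -0.04]
 shift [0.08 0.07 3.02] rows>= 1 [0.08 0.07 3.02]
 shift [-0.  -0.   3.3] rows>= 1 [-0.  -0.   3.3]
```

View pics/w3.png

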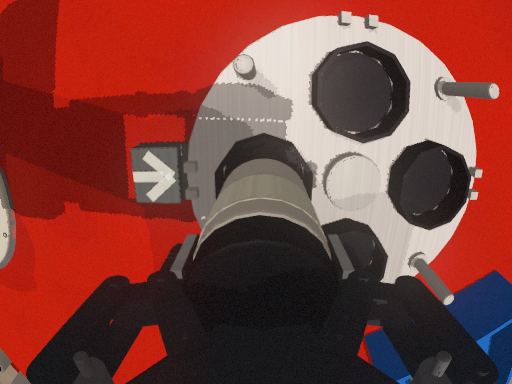

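The jar hangs above the pocket at (262,170), clear of the posts. The other pockets are empty. I'll lower it and watch the forces.

Emit:
send_rows(xyz=[[0.08,0.07,2],[0,0,1.5],[0,0,1.2],[0,0,1.0],[0,0,0.5]], rot=[[0,0,0],[0,0,0],[0,0,0],[0,0,0],[0,0,0]], gripper=[1,1,1,1,1])

```text
t: 16.08
ee_pos: [0.5075, -0.1197, 0.1067]
tool_rot: [-2.533, -1.858, 0.0]
contact_force: [-0.0, 0.5, -3.3]
gripper_width: 0.0628
gripper_force: 44.7
```

Emit:
send_rows(xyz=[[0,0,0.1],[0,0,0]], rot=[[0,0,0],[0,0,0]], gripper=[1,1])

```text
t: 16.32
ee_pos: [0.5078, -0.1198, 0.1065]
tool_rot: [2.533, 1.858, 0.0]
contact_force: [0.3, 0.2, -4.0]
gripper_width: 0.0628
gripper_force: 44.7
```

Emit:
send_rows(xyz=[[0,0,0],[0,0,0],[0,0,0],[0,0,-2],[0,0,-4]], rot=[[0,0,0],[0,0,0],[0,0,0],[0,0,0],[0,0,0]], gripper=[0,0,0,0,0])

```text
t: 16.95
ee_pos: [0.5068, -0.1194, 0.166]
tool_rot: [-2.531, -1.857, 0.003]
contact_force: [1.3, -0.1, -0.2]
gripper_width: 0.0855
gripper_force: 0.0
```

Emit:
send_rows(xyz=[[0,0,-4],[0,0,-1.4],[4,0.4,0],[4,0.4,0],[4,0.4,0]], rot=[[0,0,0],[0,0,0],[0,0,0],[0,0,0],[0,0,0]], gripper=[0,0,1,1,1])

```text
t: 17.58
ee_pos: [0.5552, -0.0077, 0.2197]
tool_rot: [-2.533, -1.858, 0.001]
contact_force: [0.4, -0.5, -0.8]
gripper_width: 0.0322
gripper_force: 0.0
```

Emit:
send_rows(xyz=[[0,0,0],[0,0,0],[0,0,0],[0,0,2],[0,0,2]], rot=[[0,0,9.5],[0,0,9.5],[0,0,9.5],[0,0,9.5],[0,0,9.5]], gripper=[1,1,1,1,1])

```text
t: 18.2
ee_pos: [0.5548, -0.0088, 0.1793]
tool_rot: [-3.069, -0.672, 0.001]
contact_force: [-0.2, 0.8, -0.0]
gripper_width: -0.0003
gripper_force: 0.0
```

Emit:
send_rows(xyz=[[0,0,2],[0,0,0]], rot=[[0,0,8.5],[0,0,0]], gripper=[1,1])

```text
t: 18.45
ee_pos: [0.5539, -0.0087, 0.1587]
tool_rot: [-3.108, -0.453, 0.005]
contact_force: [0.4, 1.1, 0.6]
gripper_width: 0.0003
gripper_force: 0.0
```

```bash
python3 - <<'E'
from h import *
plan((.5556,-.0092,.09))
im,P=cloud("top"); h=cv2.cvtColor(im,cv2.COLOR_BGR2HSV); z=P[...,2]
k=(h[...,2]<70)&(z>.145)&(z<.175)&(np.hypot(P[...,0]-.505,P[...,1]+.12)<.06)
p=P[k]; print("jar",len(p),p.mean(0).round(3),cv2.minEnclosingCircle(p[:,:2].astype(np.float32)))
cv2.imwrite("pics/w4.png",grab_frame("wrist")[0])
E
```

```text
t 18.4 pos [ 0.5539 -0.0087  0.1587] yaw -73.4 tilt 0.2 F [0.4 1.1 0.6] w 0.0003 gf 0.0 j [-0.12  0.48  1.61 -0.    1.06  1.16]
 shift [0.17 0.1  6.87] rows>= 2 [0.09 0.05 3.43]
jar 235 [ 0.507 -0.123  0.16 ] ((0.5070520043373108, -0.11645400524139404), 0.03004469722509384)
```

View pics/w4.png

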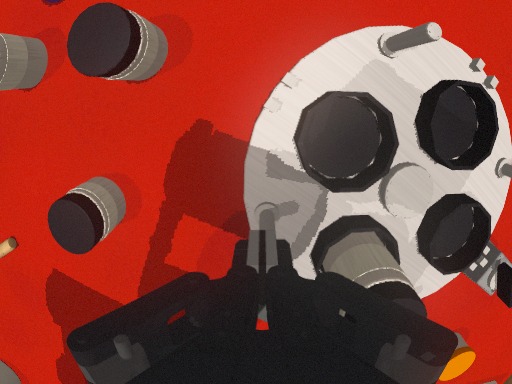

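The jar stands upright in its pocket. The post's base at (265,210) works out about 28 mm ahead of the shut fingers along -x, as planned. I'll go down and push along the arc.

Emit:
send_rows(xyz=[[0.15,0,2.5],[0,0,2.5],[0,0,1.8],[0,0,0]], rot=[[0,0,0],[0,0,0],[0,0,0],[0,0,0]], gripper=[1,1,1,1])

```text
t: 19.05
ee_pos: [0.5563, -0.0084, 0.0921]
tool_rot: [-3.108, -0.455, 0.002]
contact_force: [0.7, 0.7, 0.2]
gripper_width: 0.0002
gripper_force: 0.0
```

Emit:
send_rows(xyz=[[-1.22,0,0],[-1.22,0,0],[-1.22,0,0],[-1.22,0,0],[-1.22,0,0]], rot=[[0,0,-5],[0,0,-5],[0,0,-5],[0,0,-5],[0,0,-5]], gripper=[1,1,1,1,1])

```text
t: 19.68
ee_pos: [0.503, -0.0354, 0.0938]
tool_rot: [2.934, 1.12, 0.004]
contact_force: [2.3, 4.9, -0.1]
gripper_width: 0.0001
gripper_force: 2.4
```

Emit:
send_rows(xyz=[[-1.22,0,0],[-1.22,0,0],[-1.22,0,0],[-1.22,0,0],[-1.22,0,0]], rot=[[0,0,-5],[0,0,-5],[0,0,-5],[0,0,-5],[0,0,-5]], gripper=[1,1,1,1,1])

```text
t: 20.3
ee_pos: [0.4651, -0.0831, 0.0936]
tool_rot: [2.622, 1.729, 0.002]
contact_force: [-0.8, 2.3, 0.4]
gripper_width: 0.0002
gripper_force: 1.0
```

Emit:
send_rows(xyz=[[-1.22,0,0],[-1.22,0,0],[-1.22,0,0],[-1.22,0,0],[0,0,0]], rot=[[0,0,-5],[0,0,-5],[0,0,-5],[0,0,-5],[0,0,0]], gripper=[1,1,1,1,1])

```text
t: 20.92
ee_pos: [0.4521, -0.1303, 0.0934]
tool_rot: [2.286, 2.152, 0.001]
contact_force: [-0.5, -0.6, 0.3]
gripper_width: 0.0001
gripper_force: 0.0
```

Emit:
send_rows(xyz=[[0,0,0],[0,0,-3],[0,0,-4],[0,0,-4]], rot=[[0,0,0],[0,0,0],[0,0,0],[0,0,0]], gripper=[1,1,1,1])

```text
t: 21.42
ee_pos: [0.4512, -0.1289, 0.2037]
tool_rot: [-2.288, -2.152, 0.0]
contact_force: [1.2, -0.1, 0.1]
gripper_width: -0.0001
gripper_force: 0.0
```

```bash
cat >> h.py <<'E'
C=np.array([.5895,-.145])
def table():
    for n in ("scene","top"):
        im,P=cloud(n); h=cv2.cvtColor(im,cv2.COLOR_BGR2HSV); z=P[...,2]; o=np.array([0,0]) if n=="scene" else np.array([-.005,0])
        rr=np.hypot(P[...,0]-C[0],P[...,1]-C[1])
        bl=((h[...,2]<70)&(z>.105)&(z<.175)&(rr<.145)).astype(np.uint8)
        c,l,s,_=cv2.connectedComponentsWithStats(bl)
        for i in range(1,c):
            if s[i,4]<120: continue
            p=P[l==i]; zt=np.percentile(p[:,2],90); t=p[np.abs(p[:,2]-zt)<.006]
            (cx,cy),r=cv2.minEnclosingCircle(t[:,:2].astype(np.float32)); d=np.array([cx,cy])-C
            print(" on table",n,"top z %.3f at %.3f %.3f r %.3f"%(zt,cx,cy,r),"place %.2f"%(((np.degrees(np.arctan2(d[1],d[0]))-162.6)%360)/90))
        po=((z>.09)&(z<.13)&(rr>.125)&(rr<.155)&(h[...,2]>70)).astype(np.uint8)
        c,l,s,_=cv2.connectedComponentsWithStats(po,connectivity=8); A=[]
        for i in range(1,c):
            if s[i,4]<12: continue
            m=P[l==i].mean(0)[:2]-C; A.append(((np.degrees(np.arctan2(m[1],m[0]))-27.6+45)%90-45).round(1))
        print(" post angle offset",n,A)
E
python3 - <<'E'
from h import *
plan((.609,.3105,.2)); table(); jars()
E
```

```text
t 21.4 pos [ 0.4512 -0.1289  0.2037] yaw -3.5 tilt 0.02 F [ 1.2 -0.1  0.1] w -0.0001 gf 0.0 j [-0.41  0.31  1.75  0.    1.08 -0.34]
 shift [44.82 13.06  0.38] rows>= 11 [4.07 1.19 0.03]
 on table scene top z 0.160 at 0.564 -0.225 r 0.032 place 1.00
 post angle offset scene [np.float64(1.0), np.float64(2.3), np.float64(-0.9), np.float64(0.5)]
 on table top top z 0.164 at 0.570 -0.230 r 0.027 place 1.05
 post angle offset top [np.float64(1.7), np.float64(-0.4), np.float64(1.3)]
  scene zt 0.075 circ 0.466 0.165 r 0.031
  scene zt 0.090 circ 0.645 0.154 r 0.032
  scene zt 0.105 circ 0.611 0.310 r 0.032
  top zt 0.094 circ 0.641 0.154 r 0.031
  top zt 0.110 circ 0.607 0.310 r 0.031
  top zt 0.080 circ 0.461 0.165 r 0.030
```

```bash
python3 - <<'E'
from h import *
f=np.load("first.npz"); im,P=f["a"],f["P"]; h=cv2.cvtColor(im,cv2.COLOR_BGR2HSV); z=P[...,2]
for n,lo,hi in(("purple",125,160),("turq",80,95)):
    k=(h[...,0]>lo)&(h[...,0]<hi)&(h[...,1]>100)&(z>.082)&(z<.1)&(P[...,1]>0)
    print(n,cv2.minEnclosingCircle(P[k][:,:2].astype(np.float32)))
k=(h[...,1]<60)&(h[...,2]>140)&(z>.044)&(z<.056)&(P[...,1]>.3)&(P[...,0]>.45)
print("carton",cv2.boxPoints(cv2.minAreaRect(P[k][:,:2].astype(np.float32))).round(3).tolist())
E
```

```text
purple ((0.7211534976959229, 0.2941981852054596), 0.03225436061620712)
turq ((0.7597953081130981, 0.146362766623497), 0.03146769478917122)
carton [[0.43700000643730164, 0.49000000953674316], [0.46299999952316284, 0.27900001406669617], [0.6449999809265137, 0.3009999990463257], [0.6200000047683716, 0.5120000243186951]]
```

Emit:
send_rows(xyz=[[0,0,0],[0,0,0],[4.24,0.18,0],[4.24,0.18,0],[4.24,0.18,0]], rot=[[0,0,7],[0,0,7],[0,0,0],[0,0,0],[0,0,0]], gripper=[0,0,0,0,0])

```text
t: 22.25
ee_pos: [0.4943, -0.0083, 0.2012]
tool_rot: [-2.533, -1.857, 0.002]
contact_force: [1.6, -0.6, -0.7]
gripper_width: 0.0851
gripper_force: 0.0
```

Emit:
send_rows(xyz=[[4.24,0.18,0],[4.24,0.18,0],[4.24,0.18,0],[4.24,0.18,0],[4.24,0.18,0]], rot=[[0,0,0],[0,0,0],[0,0,0],[0,0,0],[0,0,0]], gripper=[0,0,0,0,0])

```text
t: 22.88
ee_pos: [0.5664, 0.1913, 0.2008]
tool_rot: [-2.533, -1.857, 0.003]
contact_force: [0.6, 0.6, 0.2]
gripper_width: 0.0855
gripper_force: 0.0
```

Emit:
send_rows(xyz=[[4.24,0.18,0],[4.24,0.18,0],[4.24,0.18,0],[0,0,4],[0,0,0]], rot=[[0,0,0],[0,0,0],[0,0,0],[0,0,0],[0,0,0]], gripper=[0,0,0,0,0])

```text
t: 23.5
ee_pos: [0.6077, 0.309, 0.1582]
tool_rot: [-2.531, -1.858, 0.012]
contact_force: [0.3, -0.4, 0.3]
gripper_width: 0.0852
gripper_force: 0.0
```

```bash
python3 - <<'E'
from h import *
plan((.609,.3105,.055))
cv2.imwrite("pics/w5.png",grab_frame("wrist")[0])
E
```

```text
t 23.5 pos [0.6077 0.309  0.1582] yaw -17.5 tilt 0.44 F [ 0.3 -0.4  0.3] w 0.0852 gf 0.0 j [ 0.38  0.65  1.27 -0.    1.24  0.69]
 shift [ 0.23  0.14 10.32] rows>= 3 [0.08 0.05 3.44]
```

View pics/w5.png

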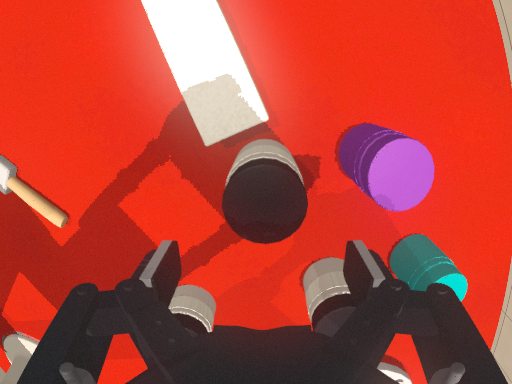

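Emit:
send_rows(xyz=[[0.2,0.1,3.4],[0,0,3.5],[0,0,3.4],[0,0,0],[0,0,0]], rot=[[0,0,0],[0,0,0],[0,0,0],[0,0,0],[0,0,0]], gripper=[0,0,0,1,1])

```text
t: 24.18
ee_pos: [0.6126, 0.3111, 0.0612]
tool_rot: [2.533, 1.857, 0.003]
contact_force: [-0.1, 0.8, -2.4]
gripper_width: 0.0624
gripper_force: 44.1
```

Emit:
send_rows(xyz=[[0,0,0],[0,0,0],[0,0,0]], rot=[[0,0,0],[0,0,0],[0,0,0]], gripper=[1,1,1])

```text
t: 24.55
ee_pos: [0.6122, 0.3112, 0.0601]
tool_rot: [2.533, 1.858, 0.002]
contact_force: [-1.2, 0.3, 5.0]
gripper_width: 0.0623
gripper_force: 44.8
```

Emit:
send_rows(xyz=[[0,0,-2],[0,0,-4],[0,0,-4],[0,0,-4],[0,0,-3]], rot=[[0,0,0],[0,0,0],[0,0,0],[0,0,0],[0,0,0]], gripper=[1,1,1,1,1])

```text
t: 25.18
ee_pos: [0.612, 0.3111, 0.2327]
tool_rot: [2.533, 1.858, 0.004]
contact_force: [0.1, 0.1, -2.9]
gripper_width: 0.0627
gripper_force: 44.9
```

Emit:
send_rows(xyz=[[-4,0.29,0],[-4,0.29,0],[-4,0.29,0],[-4,0.29,0],[-4,0.29,0]], rot=[[0,0,0],[0,0,0],[0,0,0],[0,0,0],[0,0,0]], gripper=[1,1,1,1,1])

```text
t: 25.8
ee_pos: [0.5652, 0.1147, 0.2306]
tool_rot: [2.532, 1.858, 0.001]
contact_force: [0.8, 0.9, -2.7]
gripper_width: 0.0629
gripper_force: 45.0
```

Emit:
send_rows(xyz=[[-4,0.29,0],[-4,0.29,0],[-4,0.29,0],[-4,0.29,0],[-4,0.29,0]], rot=[[0,0,0],[0,0,0],[0,0,0],[0,0,0],[0,0,0]], gripper=[1,1,1,1,1])

```text
t: 26.42
ee_pos: [0.519, -0.0805, 0.2306]
tool_rot: [2.532, 1.858, 0.001]
contact_force: [0.9, -0.9, -2.5]
gripper_width: 0.0626
gripper_force: 45.0
```

Emit:
send_rows(xyz=[[-4,0.29,0],[0,0,3],[0,0,3],[0,0,0],[0,0,0]], rot=[[0,0,0],[0,0,0],[0,0,0],[0,0,0],[0,0,0]], gripper=[1,1,1,1,1])

```text
t: 27.05
ee_pos: [0.5107, -0.1184, 0.1708]
tool_rot: [2.532, 1.858, 0.001]
contact_force: [1.3, -0.3, -2.2]
gripper_width: 0.0627
gripper_force: 45.3
```

```bash
python3 - <<'E'
from h import *
plan((.508,-.1195,.0965)); table()
E
```

```text
t 27.1 pos [ 0.5107 -0.1184  0.1708] yaw -17.5 tilt 0.09 F [ 1.3 -0.3 -2.2] w 0.0627 gf 45.3 j [-0.34  0.43  1.67 -0.    1.05 -0.04]
 shift [-0.19 -0.24  7.43] rows>= 2 [-0.09 -0.12  3.71]
 on table scene top z 0.160 at 0.565 -0.225 r 0.031 place 1.00
 post angle offset scene [np.float64(1.4), np.float64(2.0), np.float64(-1.4), np.float64(0.2)]
 post angle offset top [np.float64(1.5), np.float64(-0.4), np.float64(1.4)]
```

Emit:
send_rows(xyz=[[-0.19,-0.24,2.5],[0,0,1.5],[0,0,1.2],[0,0,1.1],[0,0,0.6]], rot=[[0,0,0],[0,0,0],[0,0,0],[0,0,0],[0,0,0]], gripper=[1,1,1,1,1])

```text
t: 27.78
ee_pos: [0.5072, -0.1194, 0.0998]
tool_rot: [-2.533, -1.858, 0.0]
contact_force: [-14.0, 0.8, 49.0]
gripper_width: 0.0624
gripper_force: 50.4
```

Emit:
send_rows(xyz=[[0,0,0],[0,0,0]], rot=[[0,0,0],[0,0,0]], gripper=[1,1])

```text
t: 28.02
ee_pos: [0.5075, -0.1194, 0.1004]
tool_rot: [2.533, 1.858, 0.0]
contact_force: [-0.3, 0.1, -2.0]
gripper_width: 0.0628
gripper_force: 44.7
```

Emit:
send_rows(xyz=[[0,0,0],[0,0,0],[0,0,0],[0,0,-2],[0,0,-4]], rot=[[0,0,0],[0,0,0],[0,0,0],[0,0,0],[0,0,0]], gripper=[0,0,0,0,0])

```text
t: 28.65
ee_pos: [0.5064, -0.1191, 0.16]
tool_rot: [-2.531, -1.857, 0.003]
contact_force: [1.2, 0.4, -0.1]
gripper_width: 0.0854
gripper_force: 0.0
```

Emit:
send_rows(xyz=[[0,0,-4],[0,0,-2],[4,0.4,0],[4,0.4,0],[4,0.4,0]], rot=[[0,0,0],[0,0,0],[0,0,0],[0,0,0],[0,0,0]], gripper=[0,0,1,1,1])

```text
t: 29.28
ee_pos: [0.5551, -0.0074, 0.2205]
tool_rot: [2.533, 1.858, 0.0]
contact_force: [0.9, -0.7, 0.1]
gripper_width: 0.0324
gripper_force: 0.0
```

Emit:
send_rows(xyz=[[0,0,0],[0,0,0],[0,0,0],[0,0,2],[0,0,2]], rot=[[0,0,9.5],[0,0,9.5],[0,0,9.5],[0,0,9.5],[0,0,9.5]], gripper=[1,1,1,1,1])

```text
t: 29.9
ee_pos: [0.5548, -0.0085, 0.18]
tool_rot: [3.069, 0.672, 0.001]
contact_force: [1.2, 0.1, 0.1]
gripper_width: 0.0002
gripper_force: 0.0
```

Emit:
send_rows(xyz=[[0,0,2],[0,0,0]], rot=[[0,0,8.5],[0,0,0]], gripper=[1,1])

```text
t: 30.15
ee_pos: [0.5539, -0.0084, 0.1593]
tool_rot: [-3.108, -0.452, 0.004]
contact_force: [-0.1, 0.2, 0.5]
gripper_width: -0.0003
gripper_force: 0.0
```

```bash
python3 - <<'E'
from h import *
plan((.5556,-.0092,.092)); table()
E
```

```text
t 30.1 pos [ 0.5539 -0.0084  0.1593] yaw -73.4 tilt 0.15 F [-0.1  0.2  0.5] w -0.0003 gf 0.0 j [-0.12  0.48  1.61  0.    1.06  1.16]
 shift [0.16 0.13 6.73] rows>= 2 [0.08 0.07 3.36]
 on table scene top z 0.160 at 0.563 -0.225 r 0.032 place 0.99
 on table scene top z 0.145 at 0.510 -0.119 r 0.031 place 4.00
 post angle offset scene [np.float64(0.5), np.float64(1.6), np.float64(-1.6), np.float64(-0.2)]
 on table top top z 0.163 at 0.559 -0.224 r 0.031 place 0.96
 on table top top z 0.149 at 0.504 -0.118 r 0.031 place 0.00
 post angle offset top [np.float64(0.4), np.float64(-0.8), np.float64(0.7), np.float64(-1.2)]
```

Tall jar seated, with its top at 0.145. I'll push again, then head toward the jars.

Emit:
send_rows(xyz=[[0.15,0,2.5],[0,0,2.5],[0,0,1.8],[0,0,0]], rot=[[0,0,0],[0,0,0],[0,0,0],[0,0,0]], gripper=[1,1,1,1])

```text
t: 30.75
ee_pos: [0.556, -0.0081, 0.0922]
tool_rot: [-3.108, -0.455, 0.001]
contact_force: [-0.6, -0.5, 0.1]
gripper_width: -0.0002
gripper_force: 0.0
```

Emit:
send_rows(xyz=[[-1.22,0,0],[-1.22,0,0],[-1.22,0,0],[-1.22,0,0],[-1.22,0,0]], rot=[[0,0,-5],[0,0,-5],[0,0,-5],[0,0,-5],[0,0,-5]], gripper=[1,1,1,1,1])

```text
t: 31.38
ee_pos: [0.5027, -0.0351, 0.0938]
tool_rot: [2.934, 1.12, 0.004]
contact_force: [1.8, 4.7, -0.8]
gripper_width: -0.0001
gripper_force: 2.4
```

Emit:
send_rows(xyz=[[-1.22,0,0],[-1.22,0,0],[-1.22,0,0],[-1.22,0,0],[-1.22,0,0]], rot=[[0,0,-5],[0,0,-5],[0,0,-5],[0,0,-5],[0,0,-5]], gripper=[1,1,1,1,1])

```text
t: 32.0
ee_pos: [0.4647, -0.0828, 0.0937]
tool_rot: [2.622, 1.729, 0.002]
contact_force: [-0.3, 3.0, 0.3]
gripper_width: 0.0001
gripper_force: 1.0
```

Emit:
send_rows(xyz=[[-1.22,0,0],[-1.22,0,0],[-1.22,0,0],[-1.22,0,0],[0,0,0]], rot=[[0,0,-5],[0,0,-5],[0,0,-5],[0,0,-5],[0,0,0]], gripper=[1,1,1,1,1])

```text
t: 32.62
ee_pos: [0.4518, -0.1301, 0.0935]
tool_rot: [2.286, 2.151, 0.001]
contact_force: [-0.2, 0.1, -0.5]
gripper_width: 0.0004
gripper_force: 0.0
```

Emit:
send_rows(xyz=[[0,0,0],[0,0,-3],[0,0,-4],[0,0,-4]], rot=[[0,0,0],[0,0,0],[0,0,7],[0,0,7]], gripper=[1,1,1,1])

```text
t: 33.12
ee_pos: [0.4509, -0.1286, 0.2037]
tool_rot: [-2.537, -1.852, 0.0]
contact_force: [0.3, -1.0, -0.4]
gripper_width: -0.0002
gripper_force: 0.0
```

```bash
python3 - <<'E'
from h import *
plan((.6435,.1535,.2)); table(); jars()
E
```

```text
t 33.1 pos [ 0.4509 -0.1286  0.2037] yaw -17.7 tilt 0.01 F [ 0.3 -1.  -0.4] w -0.0002 gf 0.0 j [-0.41  0.31  1.75  0.    1.08 -0.1 ]
 shift [32.74  9.75  0.38] rows>= 8 [4.09 1.22 0.05]
 on table scene top z 0.145 at 0.567 -0.227 r 0.031 place 1.02
 on table scene top z 0.160 at 0.671 -0.172 r 0.032 place 1.99
 post angle offset scene [np.float64(1.0), np.float64(2.4), np.float64(-0.9), np.float64(0.6)]
 on table top top z 0.164 at 0.667 -0.171 r 0.030 place 1.99
 post angle offset top [np.float64(1.7), np.float64(-0.4), np.float64(1.4)]
  scene zt 0.075 circ 0.467 0.164 r 0.032
  scene zt 0.090 circ 0.646 0.153 r 0.031
  top zt 0.095 circ 0.642 0.154 r 0.030
  top zt 0.079 circ 0.462 0.166 r 0.030
```

Emit:
send_rows(xyz=[[4.1,1.22,0],[4.1,1.22,0],[4.1,1.22,0],[4.1,1.22,0],[4.1,1.22,0]], rot=[[0,0,0],[0,0,0],[0,0,0],[0,0,0],[0,0,0]], gripper=[0,0,0,0,0])

```text
t: 33.95
ee_pos: [0.5707, 0.0497, 0.2009]
tool_rot: [-2.531, -1.859, 0.003]
contact_force: [0.3, -0.3, 0.3]
gripper_width: 0.0854
gripper_force: 0.0
```

Emit:
send_rows(xyz=[[4.1,1.22,0],[4.1,1.22,0],[4.1,1.22,0],[0,0,5],[0,0,0]], rot=[[0,0,0],[0,0,0],[0,0,0],[0,0,0],[0,0,0]], gripper=[0,0,0,0,0])

```text
t: 34.58
ee_pos: [0.6395, 0.1545, 0.1478]
tool_rot: [-2.529, -1.857, 0.012]
contact_force: [-0.8, -0.4, 0.0]
gripper_width: 0.0853
gripper_force: 0.0
```

```bash
python3 - <<'E'
from h import *
plan((.644,.1535,.042))
cv2.imwrite("pics/w6.png",grab_frame("wrist")[0])
E
```

```text
t 34.6 pos [0.6395 0.1545 0.1478] yaw -17.4 tilt 0.5 F [-0.8 -0.4  0. ] w 0.0853 gf 0.0 j [ 0.15  0.63  1.34 -0.    1.18  0.45]
 shift [ 0.08  0.54 10.58] rows>= 3 [0.03 0.18 3.53]
```

View pics/w6.png

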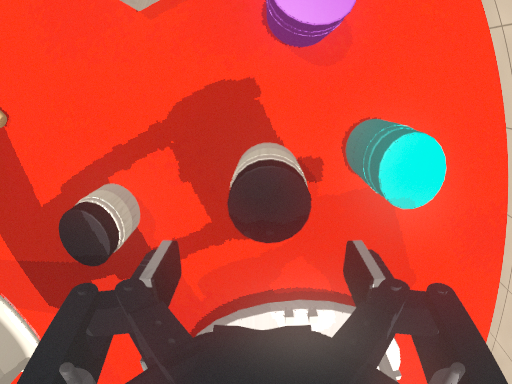

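Emit:
send_rows(xyz=[[0.1,0.5,3.6],[0,0,3.5],[0,0,3.5],[0,0,0],[0,0,0]], rot=[[0,0,0],[0,0,0],[0,0,0],[0,0,0],[0,0,0]], gripper=[0,0,0,0,1])

```text
t: 35.25
ee_pos: [0.6486, 0.1538, 0.0485]
tool_rot: [2.533, 1.857, 0.003]
contact_force: [-3.2, 1.0, 1.5]
gripper_width: 0.0697
gripper_force: 0.8
```

Emit:
send_rows(xyz=[[0,0,0],[0,0,0],[0,0,0],[0,0,0]], rot=[[0,0,0],[0,0,0],[0,0,0],[0,0,0]], gripper=[1,1,1,1])

```text
t: 35.75
ee_pos: [0.6487, 0.1539, 0.0489]
tool_rot: [2.532, 1.857, 0.004]
contact_force: [-2.8, -0.3, 7.1]
gripper_width: 0.0624
gripper_force: 42.5
```

Emit:
send_rows(xyz=[[0,0,-2],[0,0,-4],[0,0,-4],[0,0,-4],[0,0,-3.5]], rot=[[0,0,0],[0,0,0],[0,0,0],[0,0,0],[0,0,0]], gripper=[1,1,1,1,1])

```text
t: 36.38
ee_pos: [0.6478, 0.1538, 0.2254]
tool_rot: [2.532, 1.857, 0.004]
contact_force: [0.7, 1.2, -2.9]
gripper_width: 0.0623
gripper_force: 45.6
```

Emit:
send_rows(xyz=[[-3.77,-0.6,0],[-3.77,-0.6,0],[-3.77,-0.6,0],[-3.77,-0.6,0],[-3.77,-0.6,0]], rot=[[0,0,0],[0,0,0],[0,0,0],[0,0,0],[0,0,0]], gripper=[1,1,1,1,1])

```text
t: 37.0
ee_pos: [0.5619, -0.0181, 0.2235]
tool_rot: [2.532, 1.857, 0.003]
contact_force: [0.4, -0.2, -2.8]
gripper_width: 0.0625
gripper_force: 45.8
```

Emit:
send_rows(xyz=[[-3.77,-0.6,0],[-3.77,-0.6,0],[-3.77,-0.6,0],[0,0,3],[0,0,3]], rot=[[0,0,0],[0,0,0],[0,0,0],[0,0,0],[0,0,0]], gripper=[1,1,1,1,1])

```text
t: 37.62
ee_pos: [0.5118, -0.1203, 0.1629]
tool_rot: [2.532, 1.855, 0.003]
contact_force: [0.7, 0.7, -3.4]
gripper_width: 0.0619
gripper_force: 45.8
```

Emit:
send_rows(xyz=[[0,0,0],[0,0,0]], rot=[[0,0,0],[0,0,0]], gripper=[1,1])

```text
t: 37.88
ee_pos: [0.512, -0.1196, 0.1631]
tool_rot: [2.531, 1.858, 0.002]
contact_force: [0.4, 0.8, -2.5]
gripper_width: 0.0624
gripper_force: 45.6
```

```bash
python3 - <<'E'
from h import *
plan((.508,-.1195,.0865)); table()
E
```

```text
t 37.9 pos [ 0.512  -0.1196  0.1631] yaw -17.5 tilt 0.12 F [ 0.4  0.8 -2.5] w 0.0624 gf 45.6 j [-0.34  0.44  1.67 -0.    1.03 -0.04]
 shift [-0.11 -0.4   7.66] rows>= 2 [-0.05 -0.2   3.83]
 on table scene top z 0.145 at 0.567 -0.228 r 0.030 place 1.02
 on table scene top z 0.160 at 0.672 -0.173 r 0.032 place 1.98
 post angle offset scene [np.float64(1.8), np.float64(-1.4), np.float64(0.2)]
 on table top top z 0.164 at 0.668 -0.172 r 0.030 place 1.98
 post angle offset top [np.float64(1.4), np.float64(-0.6), np.float64(1.1)]
```

Emit:
send_rows(xyz=[[-0.1,-0.4,2.5],[0,0,2],[0,0,1.3],[0,0,0.8],[0,0,0.4]], rot=[[0,0,0],[0,0,0],[0,0,0],[0,0,0],[0,0,0]], gripper=[1,1,1,1,1])

```text
t: 38.6
ee_pos: [0.5074, -0.1193, 0.0913]
tool_rot: [2.533, 1.858, 0.0]
contact_force: [0.5, -0.8, -3.6]
gripper_width: 0.0626
gripper_force: 46.0
```

Emit:
send_rows(xyz=[[0,0,0.2],[0,0,0.1],[0,0,0]], rot=[[0,0,0],[0,0,0],[0,0,0]], gripper=[1,1,1])

```text
t: 38.98
ee_pos: [0.5074, -0.1193, 0.0889]
tool_rot: [2.533, 1.858, 0.001]
contact_force: [-2.6, 0.8, 3.8]
gripper_width: 0.0623
gripper_force: 46.6
```

Touching the floor. Release and go to the push start (lift 13 cm).

Emit:
send_rows(xyz=[[0,0,0],[0,0,0],[0,0,0],[0,0,-3],[0,0,-4]], rot=[[0,0,0],[0,0,0],[0,0,0],[0,0,0],[0,0,0]], gripper=[0,0,0,0,0])

```text
t: 39.6
ee_pos: [0.5066, -0.119, 0.1585]
tool_rot: [-2.532, -1.857, 0.002]
contact_force: [-0.1, -0.1, 0.7]
gripper_width: 0.0856
gripper_force: 0.0
```

Emit:
send_rows(xyz=[[0,0,-4],[0,0,-2.2],[4,0.4,0],[4,0.4,0],[4,0.4,0]], rot=[[0,0,0],[0,0,0],[0,0,0],[0,0,0],[0,0,0]], gripper=[0,0,1,1,1])

```text
t: 40.22
ee_pos: [0.555, -0.0072, 0.2204]
tool_rot: [2.533, 1.858, 0.0]
contact_force: [-0.0, -0.1, 0.1]
gripper_width: 0.0318
gripper_force: 0.0
```

Emit:
send_rows(xyz=[[0,0,0],[0,0,0],[0,0,0],[0,0,2],[0,0,2]], rot=[[0,0,9.5],[0,0,9.5],[0,0,9.5],[0,0,9.5],[0,0,9.5]], gripper=[1,1,1,1,1])

```text
t: 40.85
ee_pos: [0.5547, -0.0084, 0.1799]
tool_rot: [3.069, 0.672, 0.001]
contact_force: [0.3, 0.9, 0.4]
gripper_width: -0.0001
gripper_force: 0.0
```

Emit:
send_rows(xyz=[[0,0,2],[0,0,0]], rot=[[0,0,8.5],[0,0,0]], gripper=[1,1])

```text
t: 41.1
ee_pos: [0.5538, -0.0083, 0.1592]
tool_rot: [-3.108, -0.453, 0.004]
contact_force: [0.7, -0.2, 0.0]
gripper_width: -0.0
gripper_force: 0.0
```

```bash
python3 - <<'E'
from h import *
plan((.5556,-.0092,.092)); table()
E
```

```text
t 41.1 pos [ 0.5538 -0.0083  0.1592] yaw -73.4 tilt 0.15 F [ 0.7 -0.2  0. ] w -0.0 gf 0.0 j [-0.12  0.48  1.61 -0.    1.06  1.16]
 shift [0.16 0.15 6.72] rows>= 2 [0.08 0.07 3.36]
 on table scene top z 0.145 at 0.566 -0.227 r 0.031 place 1.02
 on table scene top z 0.130 at 0.511 -0.121 r 0.030 place 0.00
 on table scene top z 0.160 at 0.673 -0.173 r 0.032 place 1.99
 post angle offset scene [np.float64(0.6), np.float64(1.9), np.float64(-1.5), np.float64(0.0)]
 on table top top z 0.163 at 0.666 -0.172 r 0.031 place 1.98
 on table top top z 0.149 at 0.561 -0.227 r 0.031 place 0.98
 on table top top z 0.134 at 0.505 -0.120 r 0.030 place 0.01
 post angle offset top [np.float64(-0.6), np.float64(0.9), np.float64(-1.2)]
```

Emit:
send_rows(xyz=[[0.15,0,2.5],[0,0,2.5],[0,0,1.8],[0,0,0]], rot=[[0,0,0],[0,0,0],[0,0,0],[0,0,0]], gripper=[1,1,1,1])

```text
t: 41.7
ee_pos: [0.5559, -0.0079, 0.0922]
tool_rot: [-3.108, -0.455, 0.001]
contact_force: [-0.5, -0.1, 0.2]
gripper_width: 0.0001
gripper_force: 0.0
```

Emit:
send_rows(xyz=[[-1.22,0,0],[-1.22,0,0],[-1.22,0,0],[-1.22,0,0],[-1.22,0,0]], rot=[[0,0,-5],[0,0,-5],[0,0,-5],[0,0,-5],[0,0,-5]], gripper=[1,1,1,1,1])

```text
t: 42.32
ee_pos: [0.5026, -0.0349, 0.0938]
tool_rot: [2.934, 1.12, 0.004]
contact_force: [1.6, 5.4, -0.4]
gripper_width: 0.0003
gripper_force: 2.4
```

Emit:
send_rows(xyz=[[-1.22,0,0],[-1.22,0,0],[-1.22,0,0],[-1.22,0,0],[-1.22,0,0]], rot=[[0,0,-5],[0,0,-5],[0,0,-5],[0,0,-5],[0,0,-5]], gripper=[1,1,1,1,1])

```text
t: 42.95
ee_pos: [0.4646, -0.0826, 0.0936]
tool_rot: [2.622, 1.729, 0.002]
contact_force: [-0.9, 2.2, -0.3]
gripper_width: 0.0001
gripper_force: 1.0
```

Emit:
send_rows(xyz=[[-1.22,0,0],[-1.22,0,0],[-1.22,0,0],[-1.22,0,0],[0,0,0]], rot=[[0,0,-5],[0,0,-5],[0,0,-5],[0,0,-5],[0,0,0]], gripper=[1,1,1,1,1])

```text
t: 43.58
ee_pos: [0.4517, -0.1299, 0.0935]
tool_rot: [2.286, 2.152, 0.001]
contact_force: [0.5, 1.4, 0.2]
gripper_width: 0.0001
gripper_force: 0.0
```

Emit:
send_rows(xyz=[[0,0,0],[0,0,-3],[0,0,-4],[0,0,-4]], rot=[[0,0,0],[0,0,0],[0,0,7],[0,0,7]], gripper=[1,1,1,1])

```text
t: 44.08
ee_pos: [0.4508, -0.1284, 0.2037]
tool_rot: [-2.537, -1.852, 0.0]
contact_force: [0.6, -0.6, 0.3]
gripper_width: -0.0003
gripper_force: 0.0
```

```bash
python3 - <<'E'
from h import *
plan((.4645,.1655,.2)); table(); jars()
E
```

```text
t 44.1 pos [ 0.4508 -0.1284  0.2037] yaw -17.7 tilt 0.01 F [ 0.6 -0.6  0.3] w -0.0003 gf 0.0 j [-0.41  0.31  1.75  0.    1.08 -0.1 ]
 shift [28.41 -7.65  0.38] rows>= 7 [ 4.06 -1.09  0.05]
 on table scene top z 0.130 at 0.567 -0.227 r 0.032 place 1.03
 on table scene top z 0.145 at 0.675 -0.170 r 0.032 place 2.01
 on table scene top z 0.160 at 0.617 -0.066 r 0.033 place 2.98
 post angle offset scene [np.float64(1.3), np.float64(2.5), np.float64(-0.7), np.float64(0.8)]
 on table top top z 0.149 at 0.670 -0.169 r 0.031 place 2.01
 on table top top z 0.164 at 0.614 -0.064 r 0.030 place 3.01
 post angle offset top [np.float64(1.7), np.float64(-0.3), np.float64(1.4)]
  scene zt 0.075 circ 0.467 0.166 r 0.031
  top zt 0.080 circ 0.462 0.166 r 0.030
```

Emit:
send_rows(xyz=[[4.06,-1.09,0],[4.06,-1.09,0],[4.06,-1.09,0],[4.06,-1.09,0],[4.06,-1.09,0]], rot=[[0,0,0],[0,0,0],[0,0,0],[0,0,0],[0,0,0]], gripper=[0,0,0,0,0])

```text
t: 44.9
ee_pos: [0.459, 0.0825, 0.2012]
tool_rot: [-2.532, -1.858, 0.003]
contact_force: [0.5, -0.9, -0.1]
gripper_width: 0.0851
gripper_force: 0.0
```

Emit:
send_rows(xyz=[[4.06,-1.09,0],[4.06,-1.09,0],[0,0,4],[0,0,4],[0,0,0]], rot=[[0,0,0],[0,0,0],[0,0,0],[0,0,0],[0,0,0]], gripper=[0,0,0,0,0])

```text
t: 45.52
ee_pos: [0.461, 0.1647, 0.1197]
tool_rot: [-2.53, -1.858, 0.01]
contact_force: [0.1, -0.4, 0.7]
gripper_width: 0.0853
gripper_force: 0.0
```

```bash
python3 - <<'E'
from h import *
plan((.4645,.166,.035))
cv2.imwrite("pics/w7.png",grab_frame("wrist")[0])
E
```

```text
t 45.5 pos [0.461  0.1647 0.1197] yaw -17.4 tilt 0.39 F [ 0.1 -0.4  0.7] w 0.0853 gf 0.0 j [0.22 0.46 1.8  0.   0.89 0.53]
 shift [0.26 0.34 8.46] rows>= 2 [0.13 0.17 4.23]
```

View pics/w7.png

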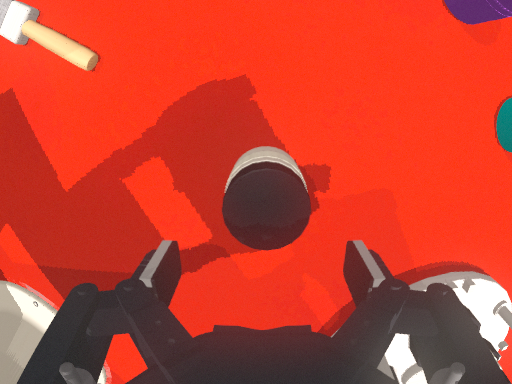

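Emit:
send_rows(xyz=[[0.25,0.3,3.5],[0,0,3],[0,0,2],[0,0,0],[0,0,0]], rot=[[0,0,0],[0,0,0],[0,0,0],[0,0,0],[0,0,0]], gripper=[0,0,0,0,1])

```text
t: 46.2
ee_pos: [0.4679, 0.1666, 0.0387]
tool_rot: [2.533, 1.858, 0.002]
contact_force: [-5.6, 2.2, 6.4]
gripper_width: 0.0695
gripper_force: 3.9
```

Emit:
send_rows(xyz=[[0,0,0],[0,0,0],[0,0,0],[0,0,0]], rot=[[0,0,0],[0,0,0],[0,0,0],[0,0,0]], gripper=[1,1,1,1])

```text
t: 46.7
ee_pos: [0.4678, 0.1666, 0.0389]
tool_rot: [2.532, 1.858, 0.003]
contact_force: [-3.1, -1.1, 10.2]
gripper_width: 0.0619
gripper_force: 40.9
```

Emit:
send_rows(xyz=[[0,0,-3],[0,0,-4],[0,0,-4],[0,0,-4],[0,0,-4]], rot=[[0,0,0],[0,0,0],[0,0,0],[0,0,0],[0,0,0]], gripper=[1,1,1,1,1])

```text
t: 47.32
ee_pos: [0.4668, 0.1664, 0.2299]
tool_rot: [2.533, 1.858, 0.002]
contact_force: [0.4, 0.2, -2.2]
gripper_width: 0.062
gripper_force: 45.8
```

Emit:
send_rows(xyz=[[-3.7,1.81,0],[-3.7,1.81,0],[-3.7,1.81,0],[-3.7,1.81,0],[-3.7,1.81,0]], rot=[[0,0,0],[0,0,0],[0,0,0],[0,0,0],[0,0,0]], gripper=[1,1,1,1,1])

```text
t: 47.95
ee_pos: [0.4978, -0.0386, 0.2285]
tool_rot: [2.532, 1.858, 0.002]
contact_force: [0.9, -0.3, -2.3]
gripper_width: 0.0617
gripper_force: 45.8
```

Emit:
send_rows(xyz=[[-3.7,1.81,0],[-3.7,1.81,0],[0,0,4],[0,0,3],[0,0,0]], rot=[[0,0,0],[0,0,0],[0,0,0],[0,0,0],[0,0,0]], gripper=[1,1,1,1,1])

```text
t: 48.58
ee_pos: [0.509, -0.1184, 0.1567]
tool_rot: [-2.531, -1.857, 0.003]
contact_force: [0.8, -0.9, -2.0]
gripper_width: 0.0621
gripper_force: 45.6
```

Emit:
send_rows(xyz=[[0,0,0],[0,0,0]], rot=[[0,0,0],[0,0,0]], gripper=[1,1])

```text
t: 48.82
ee_pos: [0.5109, -0.1188, 0.1588]
tool_rot: [2.531, 1.857, 0.002]
contact_force: [-0.1, 0.4, -1.4]
gripper_width: 0.0621
gripper_force: 45.6
```

```bash
python3 - <<'E'
from h import *
plan((.508,-.1195,.076)); table()
E
```

```text
t 48.8 pos [ 0.5109 -0.1188  0.1588] yaw -17.5 tilt 0.14 F [-0.1  0.4 -1.4] w 0.0621 gf 45.6 j [-0.34  0.44  1.68 -0.    1.02 -0.04]
 shift [-0.15 -0.28  8.28] rows>= 2 [-0.08 -0.14  4.14]
 on table scene top z 0.130 at 0.568 -0.228 r 0.031 place 1.03
 on table scene top z 0.145 at 0.674 -0.171 r 0.031 place 2.00
 on table scene top z 0.160 at 0.620 -0.066 r 0.031 place 2.96
 post angle offset scene [np.float64(1.8), np.float64(-1.6), np.float64(-0.1)]
 on table top top z 0.149 at 0.672 -0.171 r 0.030 place 2.00
 post angle offset top [np.float64(1.5), np.float64(-0.7), np.float64(0.9)]
```

Emit:
send_rows(xyz=[[-0.15,-0.3,3],[0,0,2.3],[0,0,1.3],[0,0,0.8],[0,0,0.3]], rot=[[0,0,0],[0,0,0],[0,0,0],[0,0,0],[0,0,0]], gripper=[1,1,1,1,1])

```text
t: 49.55
ee_pos: [0.5071, -0.1193, 0.0803]
tool_rot: [2.533, 1.858, 0.0]
contact_force: [0.6, 0.2, -1.6]
gripper_width: 0.0622
gripper_force: 45.9
```

Emit:
send_rows(xyz=[[0,0,0.2],[0,0,0.1],[0,0,0]], rot=[[0,0,0],[0,0,0],[0,0,0]], gripper=[1,1,1])

```text
t: 49.92
ee_pos: [0.5071, -0.1193, 0.0788]
tool_rot: [2.532, 1.858, 0.001]
contact_force: [-8.3, 1.0, 23.5]
gripper_width: 0.0623
gripper_force: 48.2
```

Emit:
send_rows(xyz=[[0,0,0],[0,0,0],[0,0,0],[0,0,-3],[0,0,-4]], rot=[[0,0,0],[0,0,0],[0,0,0],[0,0,0],[0,0,0]], gripper=[0,0,0,0,0])

```text
t: 50.55
ee_pos: [0.5063, -0.119, 0.1474]
tool_rot: [-2.532, -1.857, 0.002]
contact_force: [0.5, 0.2, 0.1]
gripper_width: 0.0854
gripper_force: 0.0
```

Emit:
send_rows(xyz=[[0,0,-4],[0,0,-3.2],[4,0.4,0],[4,0.4,0],[4,0.4,0]], rot=[[0,0,0],[0,0,0],[0,0,0],[0,0,0],[0,0,0]], gripper=[0,0,1,1,1])

```text
t: 51.18
ee_pos: [0.5547, -0.0072, 0.2194]
tool_rot: [2.533, 1.858, 0.0]
contact_force: [0.4, -0.9, 0.4]
gripper_width: 0.0324
gripper_force: 0.0
```

Emit:
send_rows(xyz=[[0,0,0],[0,0,0],[0,0,0],[0,0,2],[0,0,2]], rot=[[0,0,9.5],[0,0,9.5],[0,0,9.5],[0,0,9.5],[0,0,9.5]], gripper=[1,1,1,1,1])

```text
t: 51.8
ee_pos: [0.5544, -0.0083, 0.1789]
tool_rot: [3.069, 0.672, 0.001]
contact_force: [0.0, 0.4, -0.4]
gripper_width: -0.0001
gripper_force: 0.0
```

Emit:
send_rows(xyz=[[0,0,2],[0,0,0]], rot=[[0,0,8.5],[0,0,0]], gripper=[1,1])

```text
t: 52.05
ee_pos: [0.5534, -0.0082, 0.1582]
tool_rot: [-3.108, -0.453, 0.004]
contact_force: [-1.2, 0.2, -0.5]
gripper_width: 0.0004
gripper_force: 0.0
```

```bash
python3 - <<'E'
from h import *
plan((.5556,-.0092,.1)); table()
E
```

```text
t 52.0 pos [ 0.5534 -0.0082  0.1582] yaw -73.4 tilt 0.16 F [-1.2  0.2 -0.5] w 0.0004 gf 0.0 j [-0.12  0.48  1.61 -0.    1.06  1.16]
 shift [0.2  0.16 5.82] rows>= 2 [0.1  0.08 2.91]
 on table scene top z 0.130 at 0.568 -0.229 r 0.032 place 1.04
 on table scene top z 0.159 at 0.619 -0.063 r 0.032 place 2.98
 on table scene top z 0.145 at 0.675 -0.173 r 0.033 place 1.99
 post angle offset scene [np.float64(0.5), np.float64(1.8), np.float64(-1.5), np.float64(-0.0)]
 on table top top z 0.149 at 0.670 -0.171 r 0.031 place 1.99
 on table top top z 0.135 at 0.562 -0.226 r 0.030 place 0.99
 on table top top z 0.119 at 0.505 -0.121 r 0.031 place 0.02
 post angle offset top [np.float64(0.9), np.float64(-0.7), np.float64(0.8), np.float64(-1.2)]
```

Emit:
send_rows(xyz=[[0.18,0,2.5],[0,0,2],[0,0,1.3],[0,0,0]], rot=[[0,0,0],[0,0,0],[0,0,0],[0,0,0]], gripper=[1,1,1,1])

```text
t: 52.65
ee_pos: [0.5559, -0.0078, 0.1012]
tool_rot: [-3.109, -0.453, 0.001]
contact_force: [0.4, -0.6, -0.2]
gripper_width: 0.0002
gripper_force: 0.0
```

Emit:
send_rows(xyz=[[-1.22,0,0],[-1.22,0,0],[-1.22,0,0],[-1.22,0,0],[-1.22,0,0]], rot=[[0,0,-5],[0,0,-5],[0,0,-5],[0,0,-5],[0,0,-5]], gripper=[1,1,1,1,1])

```text
t: 53.28
ee_pos: [0.5024, -0.0348, 0.1024]
tool_rot: [2.935, 1.119, 0.003]
contact_force: [2.5, 3.8, -0.8]
gripper_width: -0.0
gripper_force: 2.4
```

Emit:
send_rows(xyz=[[-1.22,0,0],[-1.22,0,0],[-1.22,0,0],[-1.22,0,0],[-1.22,0,0]], rot=[[0,0,-5],[0,0,-5],[0,0,-5],[0,0,-5],[0,0,-5]], gripper=[1,1,1,1,1])

```text
t: 53.9
ee_pos: [0.4643, -0.0824, 0.1022]
tool_rot: [2.623, 1.728, 0.001]
contact_force: [-0.8, 2.7, -0.7]
gripper_width: 0.0
gripper_force: 1.0
```

Emit:
send_rows(xyz=[[-1.22,0,0],[-1.22,0,0],[-1.22,0,0],[-1.22,0,0],[0,0,0]], rot=[[0,0,-5],[0,0,-5],[0,0,-5],[0,0,-5],[0,0,0]], gripper=[1,1,1,1,1])

```text
t: 54.52
ee_pos: [0.4514, -0.1297, 0.1022]
tool_rot: [2.287, 2.151, 0.001]
contact_force: [-1.9, -3.1, 4.0]
gripper_width: -0.0002
gripper_force: 0.0
```

Emit:
send_rows(xyz=[[0,0,0],[0,0,-3],[0,0,-4],[0,0,-4]], rot=[[0,0,0],[0,0,0],[0,0,7],[0,0,7]], gripper=[0.9,0.5,0.5,0.5])

```text
t: 55.02
ee_pos: [0.4507, -0.1283, 0.2126]
tool_rot: [-2.537, -1.852, 0.0]
contact_force: [0.8, -0.0, -0.2]
gripper_width: 0.0426
gripper_force: 0.0
```

```bash
python3 - <<'E'
from h import *
plan((.530,-.3365,.2),-46.5); table()
im,P=cloud("scene");h=cv2.cvtColor(im,cv2.COLOR_BGR2HSV);z=P[...,2]
p=P[(h[...,2]<70)&(z>.09)&(np.hypot(P[...,0]-.53,P[...,1]+.335)<.04)];f=cv2.fitLine(p[:,:2].astype(np.float32),2,0,.001,.001).ravel();print("knob",p.mean(0),np.degrees(np.arctan(f[1]/f[0])))
E
```

```text
t 55.0 pos [ 0.4507 -0.1283  0.2126] yaw -17.8 tilt 0.02 F [ 0.8 -0.  -0.2] w 0.0426 gf 0.0 j [-0.4   0.3   1.74  0.    1.1  -0.1 ]
 shift [-17.41  13.9    1.26] rows>= 5 [-3.48  2.78  0.25]
 turn z 28.7
 on table scene top z 0.160 at 0.510 -0.120 r 0.032 place 4.00
 on table scene top z 0.115 at 0.565 -0.228 r 0.031 place 1.01
 on table scene top z 0.130 at 0.673 -0.171 r 0.032 place 2.00
 on table scene top z 0.145 at 0.619 -0.063 r 0.031 place 2.97
 post angle offset scene [np.float64(-0.6), np.float64(0.8), np.float64(-2.6), np.float64(-0.8)]
 on table top top z 0.134 at 0.670 -0.170 r 0.030 place 2.00
 on table top top z 0.149 at 0.615 -0.061 r 0.030 place 3.01
 post angle offset top [np.float64(0.1), np.float64(-1.5), np.float64(0.2)]
knob [ 0.5331728  -0.33036073  0.09809414] 42.316933
```

Emit:
send_rows(xyz=[[-3.48,2.78,0],[-3.48,2.78,0],[-3.48,2.78,0],[-3.48,2.78,0],[-3.48,2.78,0]], rot=[[0,0,0],[0,0,0],[0,0,0],[0,0,0],[0,0,0]], gripper=[0.5,0.5,0.5,0.5,0.5])

```text
t: 55.8
ee_pos: [0.5314, -0.3373, 0.2099]
tool_rot: [-2.531, -1.858, 0.001]
contact_force: [0.2, -0.2, 0.9]
gripper_width: 0.0426
gripper_force: 0.0
```

Emit:
send_rows(xyz=[[0,0,2],[0,0,2],[0,0,2],[0,0,0]], rot=[[0,0,9.8],[0,0,9.8],[0,0,9.8],[0,0,0]], gripper=[0.5,0.5,0.5,0.5])

```text
t: 56.3
ee_pos: [0.5302, -0.3354, 0.1489]
tool_rot: [-2.917, -1.155, 0.003]
contact_force: [-0.6, 0.0, 0.0]
gripper_width: 0.0426
gripper_force: 0.0
```

```bash
python3 - <<'E'
from h import *
plan((.5297,-.3365,.072))
E
```

```text
t 56.3 pos [ 0.5302 -0.3354  0.1489] yaw -46.8 tilt 0.25 F [-0.6  0.   0. ] w 0.0426 gf 0.0 j [-0.66  0.58  1.43  0.    1.13  0.16]
 shift [-0.11  0.08  7.69] rows>= 2 [-0.05  0.04  3.85]
```

Emit:
send_rows(xyz=[[-0.1,0.05,2.5],[0,0,2.5],[0,0,1.7],[0,0,1],[0,0,0]], rot=[[0,0,0],[0,0,0],[0,0,0],[0,0,0],[0,0,0]], gripper=[0.5,0.5,0.5,0.5,0.5], squeeze=50)

```text
t: 56.92
ee_pos: [0.5308, -0.3376, 0.0741]
tool_rot: [-2.921, -1.156, 0.0]
contact_force: [0.2, -0.6, 1.1]
gripper_width: 0.0426
gripper_force: 0.0
```

Emit:
send_rows(xyz=[[0,0,0],[0,0,0],[0,0,0],[0,0,0],[0,0,0]], rot=[[0,0,0],[0,0,0],[0,0,0],[0,0,0],[0,0,0]], gripper=[1,1,1,1,1])

```text
t: 57.55
ee_pos: [0.5292, -0.336, 0.0751]
tool_rot: [-2.918, -1.154, 0.003]
contact_force: [-13.1, 12.7, 16.6]
gripper_width: 0.0135
gripper_force: 50.1
```

Emit:
send_rows(xyz=[[0,-0.2,0],[0,0,0],[0,0,0],[0,0,0],[0,0,0]], rot=[[0,0,0],[0,0,6],[0,0,6],[0,0,6],[0,0,6]], gripper=[1,1,1,1,1])

```text
t: 58.18
ee_pos: [0.5294, -0.3364, 0.0752]
tool_rot: [3.098, 0.517, 0.0]
contact_force: [-3.4, 0.2, 4.1]
gripper_width: 0.0132
gripper_force: 49.1
```

Emit:
send_rows(xyz=[[0,0,0],[0,0,0],[0,0,0],[0,0,0],[0,0,0]], rot=[[0,0,6],[0,0,6],[0,0,6],[0,0,6],[0,0,6]], gripper=[1,1,1,1,1])

```text
t: 58.8
ee_pos: [0.5294, -0.3372, 0.0752]
tool_rot: [3.125, -0.303, 0.001]
contact_force: [-5.1, -5.9, 1.9]
gripper_width: 0.0132
gripper_force: 49.0
```

Emit:
send_rows(xyz=[[0,0,0],[0,0,0],[0,0,0],[0,0,0]], rot=[[0,0,6],[0,0,1],[0,0,0],[0,0,0]], gripper=[1,1,1,1])

```text
t: 59.3
ee_pos: [0.5294, -0.3373, 0.0752]
tool_rot: [3.102, -0.487, 0.001]
contact_force: [-4.9, -7.1, 1.5]
gripper_width: 0.0129
gripper_force: 49.0
```

```bash
python3 - <<'E'
from h import *
plan(); print(monitor.read_state()["torque"])
E
```

```text
t 59.3 pos [ 0.5294 -0.3373  0.0752] yaw -107.9 tilt 0.11 F [-4.9 -7.1  1.5] w 0.0129 gf 49.0 j [-0.66  0.67  1.49 -0.    0.98  1.22]
[-1.14476296  0.86468796  0.01782929]
```

Yaw is -107.9°, so the knob is fully back. I'll release it, lift, move away and check.

Emit:
send_rows(xyz=[[0,0,0],[0,0,0],[0,0,-3],[0,0,-4],[0,0,-4]], rot=[[0,0,0],[0,0,0],[0,0,0],[0,0,0],[0,0,0]], gripper=[0.5,0.5,0.5,0.5,0.5])

```text
t: 59.92
ee_pos: [0.5294, -0.336, 0.1856]
tool_rot: [-3.103, 0.488, 0.0]
contact_force: [0.5, -0.5, -0.1]
gripper_width: 0.0427
gripper_force: 0.0
```

Emit:
send_rows(xyz=[[0,0,-4],[-2,-4,0],[-2,-4,0],[-2,-4,0],[-2,-4,0]], rot=[[0,0,0],[0,0,0],[0,0,0],[0,0,0],[0,0,0]], gripper=[0.5,0.5,0.5,0.5,0.5])

```text
t: 60.55
ee_pos: [0.5021, -0.158, 0.2245]
tool_rot: [-3.103, 0.488, -0.001]
contact_force: [1.0, 0.4, 0.3]
gripper_width: 0.0427
gripper_force: 0.0
```

Emit:
send_rows(xyz=[[-1,-4,0],[-1,-4,0],[0,0,0],[0,0,0],[0,0,0]], rot=[[0,0,0],[0,0,0],[0,0,0],[0,0,0],[0,0,0]], gripper=[0.5,0.5,0.5,0.5,0.5])

```text
t: 61.18
ee_pos: [0.508, -0.078, 0.2243]
tool_rot: [3.103, -0.489, 0.0]
contact_force: [0.5, 0.4, 0.3]
gripper_width: 0.0429
gripper_force: 0.0
```

```bash
python3 - <<'E'
from h import *
plan(); table(); knob()
cv2.imwrite("pics/end.png",grab_frame("scene")[0])
E
```

```text
t 61.2 pos [ 0.508  -0.078   0.2243] yaw -107.9 tilt 0.01 F [0.5 0.4 0.3] w 0.0429 gf 0.0 j [-0.27  0.35  1.63 -0.    1.17  1.62]
 on table scene top z 0.160 at 0.509 -0.119 r 0.033 place 4.00
 on table scene top z 0.115 at 0.566 -0.226 r 0.032 place 1.01
 on table scene top z 0.130 at 0.674 -0.171 r 0.031 place 2.00
 on table scene top z 0.145 at 0.618 -0.062 r 0.032 place 2.98
 post angle offset scene [np.float64(-0.5), np.float64(0.9), np.float64(-2.6), np.float64(-0.8)]
 on table top top z 0.134 at 0.670 -0.170 r 0.030 place 2.00
 post angle offset top [np.float64(0.5), np.float64(-1.4), np.float64(-1.8)]
knob 92 [ 0.525 -0.333  0.099]
 bar angle -17.8
```

View pics/end.png

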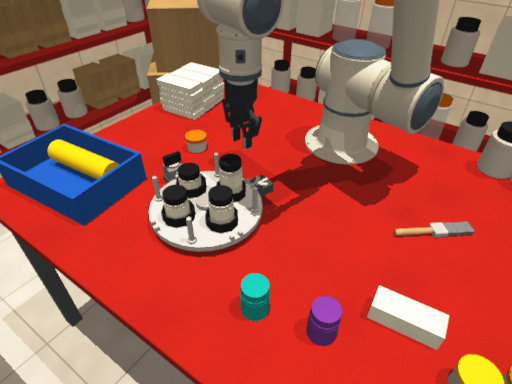

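All four jars stand in their pockets at (230,175), (190,180), (178,205) and (222,210). The knob is back at -17.8°, the bystanders are untouched, and the gripper is clear of everything.

```bash
python3 -c "
from plant import manip
print(manip.job_done())"
```

```text
the job is handed in; nothing more can be done
None
```

I handed the job in at about 61 s: all four jars are in their pockets in order, tallest first, the table was pushed one detent on after each, the knob is back at its locked angle, and the carton, tub and brush were left alone (the hand-in returned no verdict).

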